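# Fit a sight glass and screw its retaining ring snug

### The job

Set the loose round sight glass into the recess on top of the flanged port on the bench and let go of it. Then lower the dark retaining ring gently over it, with its lugs through the gaps in the port's thread, and turn it clockwise (seen from above) until it is snug, so that it clamps the glass and stays tight when you let go; tighten only as far as it takes to feel it bite, or the glass will crack. Leave the other things on the bench where they are.

Things in the scene. Friction and masses are not known exactly. Their poses are not given: they have to be found in the camera images.
- cell_rim (a point): The port (lens cell), bolted down, upright: bright aluminium flange 80 mm across, 10 mm thick, with a round boss 44 mm across whose rim is 48 mm above the bench. This point is the centre of the rim; z is up. Inside the rim is a recess 39 mm across with a flat seat, set differently each time, 2.6 to 4 mm below the rim. Three bolt heads on the flange (4.5 mm high, 33 mm from the axis).
- cell_thread (a point): The port's thread, on the axis 8 mm below the rim, axes as cell_rim: three ramped lips round the boss, out to 52 mm across, 3 to 11 mm below the rim, with three 44-degree gaps between them, centred on the x axis and 120 and 240 degrees from it (dark lines on the flange mark them; the bolt heads lie midway between). Their undersides fall 2.45 mm per radian going clockwise.
- window_mid (a point): The sight glass: a thick pale glass disc in a thin steel band, 36 mm across and 14 mm thick, lying flat and loose on the bench, about 60 g. This point is its centre, half-way up; z is its axis. Either face may go down. In the recess its top stands 10 to 11.4 mm above the port's rim.
- ring_mid (a point): The retaining ring: a loose dark knurled cap 64 mm across, 28 mm tall, 100 to 150 g, standing open side down on the bench as it will be used. Top 4 mm thick with a 26 mm hole; bore 54.6 mm. This point is its centre, half-way up; z is up. When the ring is down on the seated glass this point is 0 to 1.4 mm above the port's rim; with its lugs caught on top of the lips, about 8 mm higher.
- ring_lugs (a point): Centre of the ring's three inner lugs, 3.5 mm above its lower edge, axes as ring_mid. Lugs 30 degrees wide at the x axis and 120 and 240 degrees from it, each under a bright bar on the top face; 1.3 mm play over the boss. The ring first turns freely clockwise for about 0.4 to 1.1 rad, depending on the seat, then bites under the lips and the clamping force rises steeply with angle.
- ring_top (a point): Centre of the ring's top face, 28 mm above its lower edge. Tightening: the turning torque above free running is about 0.02 N m per newton of clamping (half to double, with friction and fit). Snug is 3 N or more on the glass; aim at about 12 N, 0.2 to 0.3 N m; from first bite to 25 N takes some 0.2 rad. The glass cracks above 25 N. Once tight, friction keeps it so.
- capacitor: Bystander: a dark upright cylinder capacitor 30 mm across, 42 mm tall; origin at the centre of its underside.
- transformer: Bystander: a small transformer 53 x 50 x 40 mm; origin at the centre of its underside.
- spanner: Bystander: a flat open-ended spanner 119 mm long, 23 mm wide, 5 mm thick; origin at the centre of its underside.
Things that resemble listed ones, but are neither listed nor needed, are in the scene too. There is more than one size of the part that bears window_mid; the job needs the smallest.

How it is judged:
On the way, in this order (a step that is already met when the one before it is completed fails the run):
1. the glass lies flat in the port's recess, let go (horizontal distance between window_mid and cell_rim below 0.003 m and z of window_mid in the frame of cell_rim below 0.006 m and angle between the z axis of window_mid and the z axis of cell_rim, either way round below 0.06 rad and contact force between the fingers and window below 0.1 N), for 0.2 s.
2. the ring is down over the port on the glass, its lugs past the lips (horizontal distance between each of window_mid, ring_mid and cell_rim below 0.003 m and z of window_mid in the frame of cell_rim below 0.006 m and angle between the z axis of window_mid and the z axis of cell_rim, either way round below 0.06 rad and z of ring_mid in the frame of cell_rim below 0.004 m and angle between ring_mid's own z axis and vertical below 0.06 rad), for 0.1 s.
At the end, for the whole second after the job is handed in: The glass lies in the recess (centre within 3 mm of the port's axis and less than 6 mm above the rim, level within 0.06 rad), the ring is down over it (centre within 3 mm of the axis, less than 4 mm above the rim, level within 0.06 rad), at rest, and clamps the glass with more than 3 N (all of step 2 and contact force between ring and window above 3 N and linear speed of ring below 0.01 m/s and angular speed of ring below 0.1 rad/s); the robot touches nothing.
It fails at once if the glass is cracked: the ring presses on it with more than 25 N (contact force between ring and window above 25 N).
It fails at once if a bystander is moved by more than 30 mm (distance of any of capacitor, transformer, spanner from where it was at the start of the episode above 0.03 m).
It also fails if it takes over 72 s, if anything falls off the work surface, if the arm or the gripper's body presses on something with over 40 N, if the wrist force passes 120 N, or if a joint passes its speed limit or range.

### The arm

A 6-joint arm with a two-finger parallel gripper is mounted at the origin on a cart in front of the work surface, level with it; the furniture and walls round the work are solid. World frame = base frame: x ahead of the robot, y to its left, z up, the work surface at z = 0. Lengths are in m, angles in rad, forces in N, time in s.
With the tool pointing down it reaches from about 0.375 to 0.9 m from the base axis. Payload 3.1 kg.
Tool frame: the origin (TCP) lies on the centre line of the jaws, within the pads' length; the fingertips stand 25 mm ahead of it and the grasp point (between the pads) lies 6 mm ahead of it (manip.tips_ahead is the distance from the TCP to the fingertips, in m); z points along the fingers, y is the direction in which the jaws open and shut (so a half turn about z gives the same grasp; the last joint's range is limited). The gripper opens to 85 mm and grips with 20 to 120 N. Pads are 22 mm wide; open, the fingers measure 114 mm over their backs; the gripper's body (76 mm by 85 mm) begins 54 mm behind the grasp point. The pads swing forward as they close: fully open they stand 13 mm farther back than shut.
Start: joints at [1.01, 0.527, 1.433, -0, 1.181, -0.178], TCP at [0.233, 0.58, 0.256] pointing down, gripper open.
Joint ranges: [-3.08, 3.08], [-0.75, 2.2], [0.22, 2.44], [-1.43, 4.57], [0, 2.65], [-2.85, 2.85]. Speed limits (rad/s): [2.79, 2.79, 3.14, 3.14, 3.14, 3.14].

### API

Orientations are given as a unit quaternion [x, y, z, w].
In Python, from station import manip gives the robot as it stands.
- The arm moves only by the tool play_rows, never from a script. Its argument "steps" is a list that holds one entry, the list of rows, each a list of 6 numbers: the shift along the tool's x, y, z in m, then the turn, a rotation vector about the tool's x, y, z in degrees. In form: [[[x, y, z, rx, ry, rz], ...]]. A call has 1 to 10 rows; each row shifts and turns the commanded pose from where the row before left it, along the tool's axes as they then stand; what a row does not reach is not made up. A row lasts 1/8 s, in which the tool goes at most 62.5 mm and 10.7 degrees, less where a joint would pass 70% of its speed; a pose out of reach is approached as far as the arm can. A call is refused whole if a number of a shift passes 0.0625 or a number of a turn 10.7, either way. A call with a gripper value outside its range is refused whole. "fingers" is the opening, from 0 (shut) to 1 (fully open), set as the call begins (left out, the last holds). The fingers move at their own pace and stop on an object; "squeeze" is the grip in N (left out, the last holds). Time passes only in rows, so rows that do not move let the fingers close. It gives the time, the measured TCP pose, the force and the opening at its end, in the units of the state.
- manip.sense(): the state, without advancing time (a new reading comes with each control period).
- manip.snapshot(name): name is "scene" or "side" or "wrist"; returns a dict with "img" (480x640x3 uint8, red, green, blue), "K" (3x3 intrinsics, pixels), "world_from_camera" (4x4, takes a point from camera to world coordinates). Camera axes: x right, y down, z forward; pixel columns grow to the right and rows downward; lengths in m; the calibration is good to about 2 mm. A picture is of the moment at which its call begins. There is no depth.
- manip.sign_off(): hands the job in, once; it reports no verdict.
Trained networks look in a picture, given as the dict that the camera call returned (one of the last four; its "shot" number tells which), for a name from the list of things; names that differ only in an ending like _2 or _b are one class to them, and where a whole thing is asked for, a point or a joint stands for the part that bears it (a point fixed in the world has none). Each returns a list of dicts, best first, with "score" (0 to 1); they miss things now and then, are a little off and sometimes report something else, mostly with a low value. They report only what shows in the picture. A call takes as long as a camera call. They do not tell look-alikes from the thing itself.
- manip.regions_of(label, picture): "pixels" (480x640 bool, what is visible of it) and "rect" ([left, top, right, bottom] in pixels, round what is visible of it).
- manip.pinpoint(label, picture): "point" ([column, row] in pixels: a listed point, or the origin of a listed thing).
The state is a dict: "t": time; "q": joint angles; "qd": joint speeds; "tau": joint torques, N m; "tcp_pos": TCP position; "tool_rot": TCP orientation; "force": force on the tool from outside, world axes, zero at the start; "ft_torque": the same for the moment, N m; "finger_gap": opening from 0.0 (shut) to 1.0 (fully open).
Only numpy, scipy, OpenCV 4.12 (cv2) and the standard library are available. Lean on these libraries where they do the work, as an engineer would, in place of code of your own. Each camera call takes 0.05 s, during which the arm holds its last target.

## Working session

There is one attempt and no reset: what is moved stays moved. The work goes in short steps, Python scripts to look and compute and a tool call to move; the robot and the scene stay as the last step left them, time stands still between calls to the robot, and variables do not carry over. Pictures are saved under pics/ and viewed, and the job is handed in when it is done.

Besides the shell and the picture viewer there is one more tool, called after ">>>" in YAML: its name, and indented under it one key for each argument. play_rows: Moves the arm, as the interface text tells. Its arguments: {"type":"object","properties":{"steps":{"type":"array"},"fingers":{"type":"number"},"squeeze":{"type":"number"}},"required":["steps"]}

```bash
mkdir -p pics; ls; cat > h.py <<'E'
import numpy as np, cv2, pickle
from station import manip
from scipy.spatial.transform import Rotation as R
def snap(n,f):
    p=manip.snapshot(n); cv2.imwrite('pics/'+f+'.png',p['img'][:,:,::-1]); pickle.dump({k:p[k] for k in p},open('pics/'+f+'.pkl','wb')); return p
def onplane(p,uv,z):
    K=np.array(p['K']);T=np.array(p['world_from_camera'])
    d=T[:3,:3]@np.linalg.solve(K,[uv[0],uv[1],1.]);o=T[:3,3]
    return o+d*(z-o[2])/d[2]
def proj(p,X):
    K=np.array(p['K']);T=np.linalg.inv(np.array(p['world_from_camera']))
    c=T[:3,:3]@np.array(X)+T[:3,3];u=K@c;return u[:2]/u[2]
E
python3 - <<'E'
from h import *
s=manip.sense();print({k:np.round(v,3).tolist() for k,v in s.items()}, manip.tips_ahead)
zs={'cell_rim':.048,'window_mid':.007,'ring_mid':.014,'ring_top':.028,'capacitor':0,'transformer':0,'spanner':0}
for c in ['scene','side','wrist']:
    p=snap(c,c+'0'); print(c,np.round(p['world_from_camera'],3).tolist())
    for l,z in zs.items():
        for r in manip.pinpoint(l,p)[:5]: print(l,round(r['score'],2),np.round(r['point'],1),np.round(onplane(p,r['point'],z),4))
E
```

```text
pics
{'t': 0.0, 'q': [1.01, 0.528, 1.434, -0.0, 1.181, -0.178], 'qd': [-0.0, -0.0, 0.002, -0.001, 0.001, -0.0], 'tau': [0.0, -44.234, -17.802, -0.0, 0.008, 0.0], 'tcp_pos': [0.233, 0.579, 0.255], 'tool_rot': [0.19, 0.982, -0.001, -0.0], 'force': [0.798, -0.292, -0.293], 'ft_torque': [-0.012, -0.032, -0.014], 'finger_gap': 0.996} 0.025
scene [[0.86, -0.38, 0.34, 0.272], [-0.51, -0.634, 0.582, -0.573], [-0.005, -0.674, -0.739, 0.75], [0.0, 0.0, 0.0, 1.0]]
cell_rim 0.73 [336.5 259.2] [ 0.6054 -0.0667  0.048 ]
window_mid 0.93 [275.1 313. ] [ 0.4713 -0.086   0.007 ]
window_mid 0.91 [319.3 401. ] [ 0.4544 -0.2616  0.007 ]
window_mid 0.59 [300.  352.8] [ 0.4699 -0.175   0.007 ]
ring_mid 0.91 [244.4 261.2] [0.4743 0.0403 0.014 ]
ring_top 0.95 [248.1 255.4] [0.4821 0.0378 0.028 ]
capacitor 0.73 [406.6 354.2] [ 0.618  -0.2615  0.    ]
transformer 0.59 [300.3 199.7] [0.6501 0.1452 0.    ]
spanner 0.84 [368.  201.4] [ 0.7677  0.0686 -0.    ]
side [[-1.0, -0.001, 0.03, 0.561], [-0.025, 0.587, -0.809, 0.828], [-0.017, -0.809, -0.587, 0.705], [0.0, 0.0, 0.0, 1.0]]
cell_rim 0.73 [305.3 242.1] [ 0.6175 -0.0726  0.048 ]
window_mid 0.89 [380.3 255.1] [ 0.4733 -0.0862  0.007 ]
window_mid 0.75 [383.3 228.3] [ 0.4616 -0.1775  0.007 ]
window_mid 0.75 [380.5 205.9] [ 0.4621 -0.2633  0.007 ]
ring_mid 0.74 [386.2 295.2] [0.4709 0.0394 0.014 ]
ring_mid 0.74 [382.5 229.1] [ 0.4644 -0.1646  0.014 ]
ring_top 0.67 [384.8 288.3] [0.4739 0.0371 0.028 ]
capacitor 0.81 [313.1 209.2] [ 0.6097 -0.261   0.    ]
transformer 0.84 [283.4 342.7] [0.646  0.1425 0.    ]
spanner 0.83 [221.4 309.6] [0.7611 0.0634 0.    ]
wrist [[0.374, 0.889, 0.264, 0.165], [0.927, -0.358, -0.108, 0.608], [-0.001, 0.285, -0.958, 0.374], [0.0, 0.0, 0.0, 1.0]]
```

View pics/scene0.png

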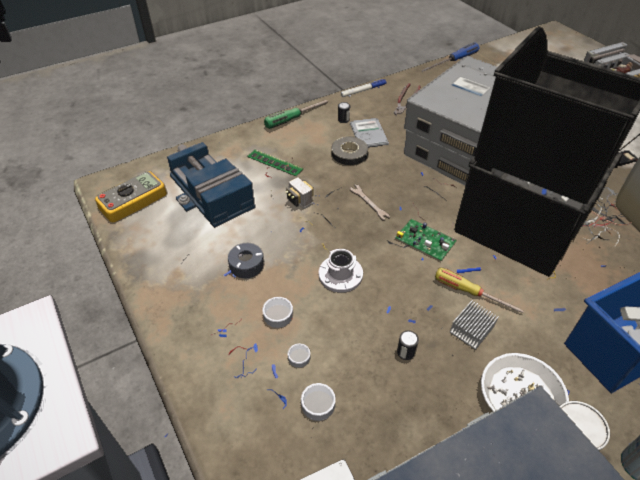

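View pics/side0.png

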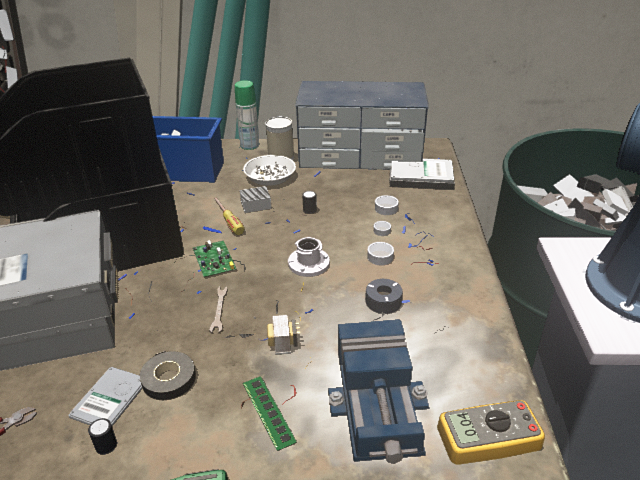

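```bash
python3 - <<'E'
from h import *
a=cv2.imread('pics/scene0.png')[240:430,220:380]; b=cv2.imread('pics/side0.png')[180:320,280:420]
a=cv2.resize(a,None,fx=3,fy=3,interpolation=2); b=cv2.resize(b,(399,570-171),interpolation=2) if 0 else cv2.resize(b,None,fx=2.2,fy=2.2)
c=np.zeros((570,480+b.shape[1],3),np.uint8); c[:,:480]=a; c[:b.shape[0],480:]=b
cv2.imwrite('pics/crop1.png',c)
p=pickle.load(open('pics/scene0.pkl','rb')); q=pickle.load(open('pics/side0.pkl','rb'))
s=manip.sense(); print(R.from_quat(s['tool_rot']).as_matrix().round(3))
for l in ['window_mid','ring_mid']:
  for pp,n in ((manip.snapshot('scene'),'scene'),):
    for r in manip.regions_of(l,pp)[:4]:
      L,T,Rr,B=r['rect']; print(l,r['score'],np.round(r['rect'],1), onplane(pp,[L,(T+B)/2],.014)[:2],'width mm',1e3*np.linalg.norm(onplane(pp,[L,(T+B)/2],.014)-onplane(pp,[Rr,(T+B)/2],.014)))
E
```

```text
[[-0.928  0.374 -0.   ]
 [ 0.374  0.928 -0.   ]
 [ 0.    -0.    -1.   ]]
window_mid 0.96 [299.4 382.6 336.3 422.1] [ 0.42630137 -0.25125247] width mm 54.58816093489587
window_mid 0.77 [260.8 296.3 293.9 326.8] [ 0.45008542 -0.07553109] width mm 55.8899096582353
window_mid 0.6 [289.  344.2 309.4 365.2] [ 0.45139732 -0.17281253] width mm 32.27513820244393
ring_mid 0.86 [225.  240.8 263.2 279.1] [0.44498968 0.06138001] width mm 70.15550893798316
```

View pics/crop1.png

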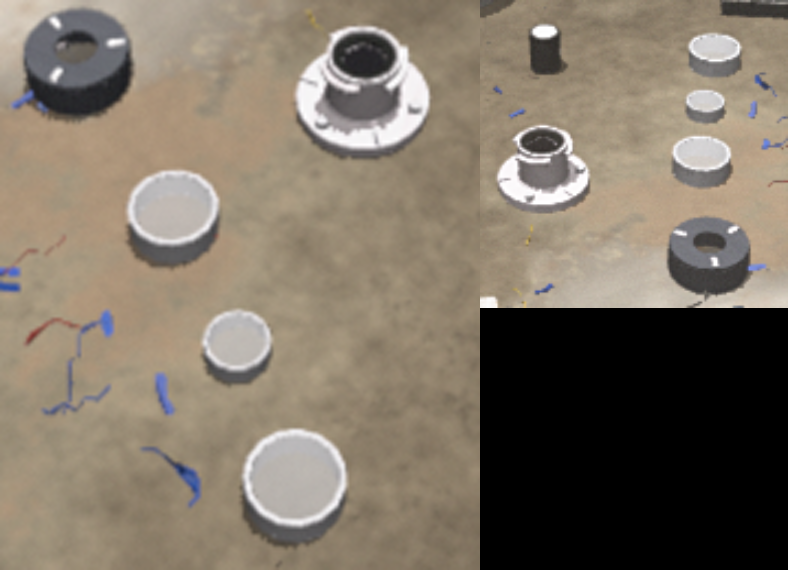

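```bash
cat >> h.py <<'E'
def rows(target,yaw,n=None,maxstep=.055,maxrot=10):
    """rows to reach pos target, tool-x heading yaw (deg, world), tool down (also levels tilt)"""
    s=manip.sense();p=np.array(s['tcp_pos']);Rm=R.from_quat(s['tool_rot'])
    c=np.cos(np.radians(yaw));si=np.sin(np.radians(yaw))
    Rt=R.from_matrix(np.array([[c,si,0],[si,-c,0],[0,0,-1]]))
    rv=(Rm.inv()*Rt).as_rotvec(degrees=True); d=np.array(target)-p
    n=n or int(max(np.ceil(np.linalg.norm(d)/maxstep),np.ceil(np.linalg.norm(rv)/maxrot),1))
    out=[]
    for i in range(n):
        Ri=Rm*R.from_rotvec(rv*i/n,degrees=True)
        sh=Ri.inv().apply(d/n); out.append([round(float(v),4) for v in sh]+[round(float(v),2) for v in rv/n])
    for k in range(0,n,10): print(str(out[k:k+10]).replace(' ',''))
def st():
    s=manip.sense();m=R.from_quat(s['tool_rot']).as_matrix()
    print('t',round(s['t'],2),'tcp',np.round(s['tcp_pos'],4),'yaw',round(float(np.degrees(np.arctan2(m[1,0],m[0,0]))),2),'tilt',np.round(m[:2,2],4),'F',np.round(s['force'],2),'T',np.round(s['ft_torque'],3),'gap',round(s['finger_gap'],4),'q6',round(s['q'][5],3)); return s
E
python3 -c "
from h import *
st();rows([.466,-.14,.23],90)"
```

```text
t 1.4 tcp [0.2334 0.5798 0.2563] yaw 158.07 tilt [-0.  0.] F [ 0.19  0.73 -0.68] T [-0.021  0.015  0.029] gap 1.0038 q6 -0.179
[[-0.0346,-0.0415,0.0019,0.0,-0.0,4.86],[-0.038,-0.0384,0.0019,0.0,-0.0,4.86],[-0.0411,-0.035,0.0019,0.0,-0.0,4.86],[-0.0439,-0.0314,0.0019,0.0,-0.0,4.86],[-0.0465,-0.0276,0.0019,0.0,-0.0,4.86],[-0.0486,-0.0236,0.0019,0.0,-0.0,4.86],[-0.0504,-0.0194,0.0019,0.0,-0.0,4.86],[-0.0519,-0.015,0.0019,0.0,-0.0,4.86],[-0.053,-0.0106,0.0019,0.0,-0.0,4.86],[-0.0537,-0.006,0.0019,0.0,-0.0,4.86]]
[[-0.054,-0.0015,0.0019,0.0,-0.0,4.86],[-0.0539,0.0031,0.0019,0.0,-0.0,4.86],[-0.0535,0.0077,0.0019,0.0,-0.0,4.86],[-0.0526,0.0122,0.0019,0.0,-0.0,4.86]]
```

>>> play_rows:
  steps:
    - [[-0.0346,-0.0415,0.0019,0,0,4.86],[-0.038,-0.0384,0.0019,0,0,4.86],[-0.0411,-0.035,0.0019,0,0,4.86],[-0.0439,-0.0314,0.0019,0,0,4.86],[-0.0465,-0.0276,0.0019,0,0,4.86],[-0.0486,-0.0236,0.0019,0,0,4.86],[-0.0504,-0.0194,0.0019,0,0,4.86],[-0.0519,-0.015,0.0019,0,0,4.86],[-0.053,-0.0106,0.0019,0,0,4.86],[-0.0537,-0.006,0.0019,0,0,4.86]]
  fingers: 0.75

```text
t: 2.65
tcp_pos: [0.4002, 0.0639, 0.2376]
tool_rot: [0.579, 0.816, 0.0, 0.001]
force: [1.1, 0.1, -0.2]
finger_gap: 0.748
```

>>> play_rows:
  steps:
    - [[-0.054,-0.0015,0.0019,0,0,4.86],[-0.0539,0.0031,0.0019,0,0,4.86],[-0.0535,0.0077,0.0019,0,0,4.86],[-0.0526,0.0122,0.0019,0,0,4.86],[0,0,0,0,0,0],[0,0,0,0,0,0]]

```text
t: 3.4
tcp_pos: [0.4653, -0.1395, 0.2295]
tool_rot: [0.707, 0.707, -0.0, -0.001]
force: [0.6, -0.5, 1.8]
finger_gap: 0.756
```

```bash
python3 -c "
from h import *
st();p=snap('wrist','w1');print(np.round(p['K'],1).tolist())
for l,z in (('window_mid',.007),('cell_rim',.048),('ring_top',.028)):
  for r in manip.pinpoint(l,p)[:3]: print(l,round(r['score'],2),np.round(r['point'],1),np.round(onplane(p,r['point'],z),4))
"
```

```text
t 3.4 tcp [ 0.4653 -0.1395  0.2295] yaw 90.01 tilt [-0.0013  0.0011] F [ 0.64 -0.54  1.76] T [0.016 0.004 0.007] gap 0.7556 q6 -0.522
[[368.3, 0.0, 324.4], [0.0, 368.3, 237.4], [0.0, 0.0, 1.0]]
window_mid 0.77 [326.1 247.7] [ 0.4655 -0.1779  0.007 ]
window_mid 0.7 [309.6 328.8] [ 0.4484 -0.2667  0.007 ]
window_mid 0.62 [336.  158.7] [ 0.4744 -0.093   0.007 ]
cell_rim 0.71 [513.8 131.4] [ 0.6118 -0.0689  0.048 ]
```

View pics/w1.png

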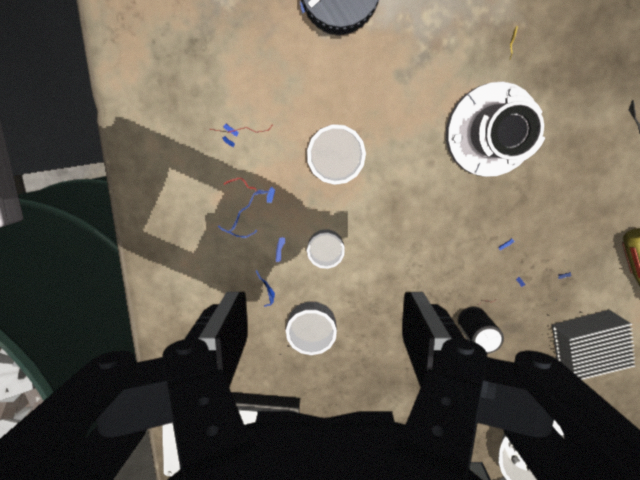

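```bash
cat >> h.py <<'E'
def bright(p,c,r,thr=170):
    g=cv2.cvtColor(p['img'],cv2.COLOR_RGB2GRAY); m=np.zeros_like(g); x,y=map(int,c)
    m[max(0,y-r):y+r,max(0,x-r):x+r]=(g[max(0,y-r):y+r,max(0,x-r):x+r]>thr)
    cs,_=cv2.findContours(m,cv2.RETR_EXTERNAL,cv2.CHAIN_APPROX_NONE)
    cs=sorted([k for k in cs if len(k)>20],key=len,reverse=True)
    return [cv2.fitEllipse(k) for k in cs[:3]]
E
python3 -c "
from h import *
p=pickle.load(open('pics/w1.pkl','rb'))
for e in bright(p,(326,250),28): print(e, onplane(p,e[0],.014))
rows([.4658,-.178,.09],90)"
```

```text
((325.2853088378906, 252.5613250732422), (33.97074508666992, 50.713619232177734), 73.37867736816406) [ 0.46466172 -0.18048952  0.014     ]
((348.52978515625, 273.8492736816406), (7.074721813201904, 9.921276092529297), 112.9786148071289) [ 0.48728415 -0.20236964  0.014     ]
[[-0.0132,0.0001,0.0466,-0.01,-0.01,0.05],[-0.0132,0.0001,0.0466,-0.01,-0.01,0.05],[-0.0132,0.0001,0.0466,-0.01,-0.01,0.05]]
```

>>> play_rows:
  steps:
    - [[-0.013,0.0002,0.0466,0,0,0],[-0.013,0.0002,0.0466,0,0,0],[-0.013,0.0002,0.0466,0,0,0],[0,0,0,0,0,0],[0,0,0,0,0,0]]
  fingers: 0.7

```text
t: 4.22
tcp_pos: [0.467, -0.1783, 0.0911]
tool_rot: [0.707, 0.708, 0.0, 0.0]
force: [-0.0, 0.5, 0.1]
finger_gap: 0.7
```

```bash
python3 -c "
from h import *
s=st();p=snap('wrist','w2')
for l,z in (('window_mid',.007),):
  for r in manip.pinpoint(l,p)[:3]: print(l,round(r['score'],2),np.round(r['point'],1),np.round(onplane(p,r['point'],z),4))
print(proj(p,[.4658,-.1785,.007]))
"
```

```text
t 4.22 tcp [ 0.467  -0.1783  0.0911] yaw 90.08 tilt [ 0.0009 -0.0004] F [-0.01  0.53  0.14] T [-0.011 -0.014  0.037] gap 0.7004 q6 -0.59
window_mid 0.88 [341.2  98.8] [ 0.4745 -0.0909  0.007 ]
window_mid 0.87 [322.3 261.2] [ 0.4647 -0.1798  0.007 ]
window_mid 0.72 [298.8 385.7] [ 0.4493 -0.266   0.007 ]
[324.207205   259.09910389]
```

View pics/w2.png

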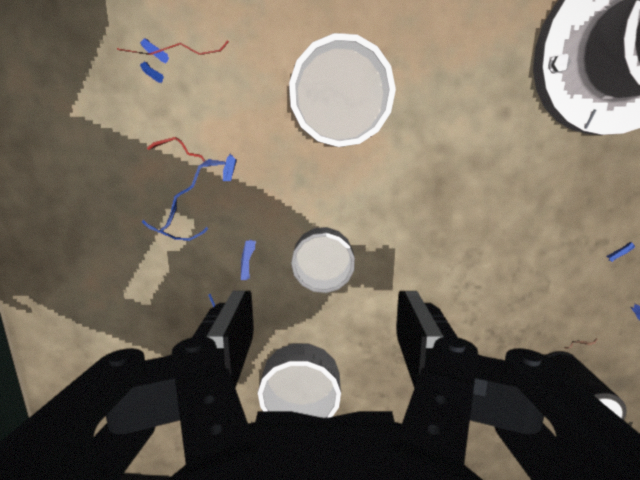

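>>> play_rows:
  steps:
    - [[-0.001,-0.0012,0.02,0,0,0],[0,0,0.02,0,0,0],[0,0,0.008,0,0,0],[0,0,0,0,0,0],[0,0,0,0,0,0]]
  fingers: 0.55

```text
t: 4.95
tcp_pos: [0.4659, -0.1801, 0.0429]
tool_rot: [0.707, 0.707, 0.0, 0.001]
force: [-0.6, -0.5, 0.7]
finger_gap: 0.549
```

```bash
python3 -c "
from h import *
s=st();p=snap('wrist','w3');snap('side','s3')
cv2.imwrite('pics/s3c.png',cv2.resize(cv2.imread('pics/s3.png')[150:300,320:480],None,fx=4,fy=4))
for l,z in (('window_mid',.007),):
  for r in manip.pinpoint(l,p)[:3]: print(l,round(r['score'],2),np.round(r['point'],1),np.round(onplane(p,r['point'],z),4))
"
```

```text
t 4.95 tcp [ 0.4659 -0.1801  0.0429] yaw 90.04 tilt [ 0.0016 -0.001 ] F [-0.63 -0.55  0.67] T [-0.007  0.018  0.025] gap 0.5489 q6 -0.594
window_mid 0.93 [348.8  79.3] [ 0.4743 -0.089   0.007 ]
window_mid 0.79 [322.5 290.8] [ 0.464  -0.1781  0.007 ]
```

View pics/w3.png

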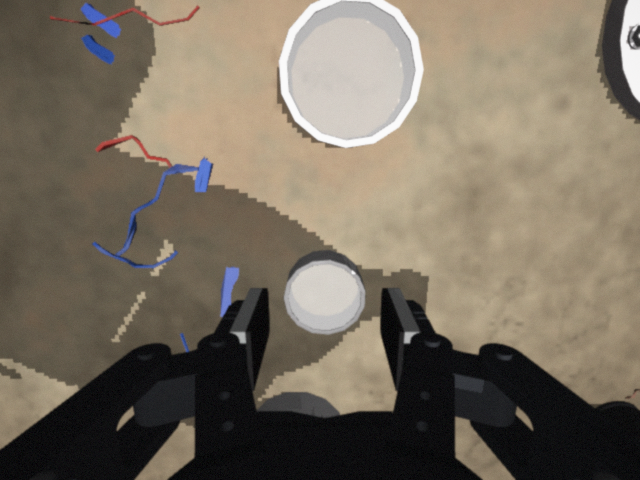

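View pics/s3c.png

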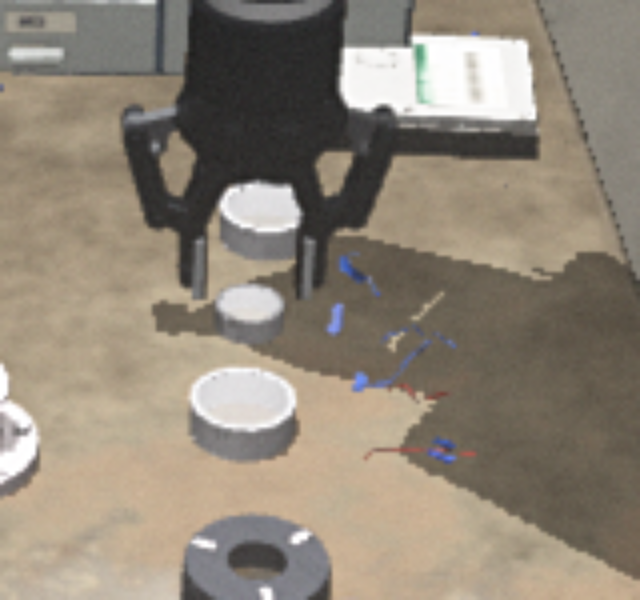

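```bash
python3 -c "
from h import *
p=pickle.load(open('pics/w3.pkl','rb')); t=np.array([.4659,-.1801,.0429])
im=cv2.imread('pics/w3.png')
for sx in (-1,1):
  for dy in (-.011,.011):
    for dz in (-.025,):
      u=proj(p,t+[sx*.0234,dy,dz]); print(sx,dy,dz,u.round(1)); cv2.circle(im,tuple(int(v) for v in u),2,(0,0,255),-1)
for a in np.linspace(0,6.28,40):
  for z,c in ((.014,(0,255,0)),(0,(255,0,0))):
    u=proj(p,[.4647+.018*np.cos(a),-.1800+.018*np.sin(a),z]); cv2.circle(im,tuple(int(round(v)) for v in u),1,c,-1)
cv2.imwrite('pics/w3b.png',cv2.resize(im[200:400,200:450],None,fx=3,fy=3))
"
```

```text
-1 -0.011 -0.025 [273.3 328.7]
-1 0.011 -0.025 [271.2 282.2]
1 -0.011 -0.025 [380.3 328.6]
1 0.011 -0.025 [382.6 282.2]
```

View pics/w3b.png

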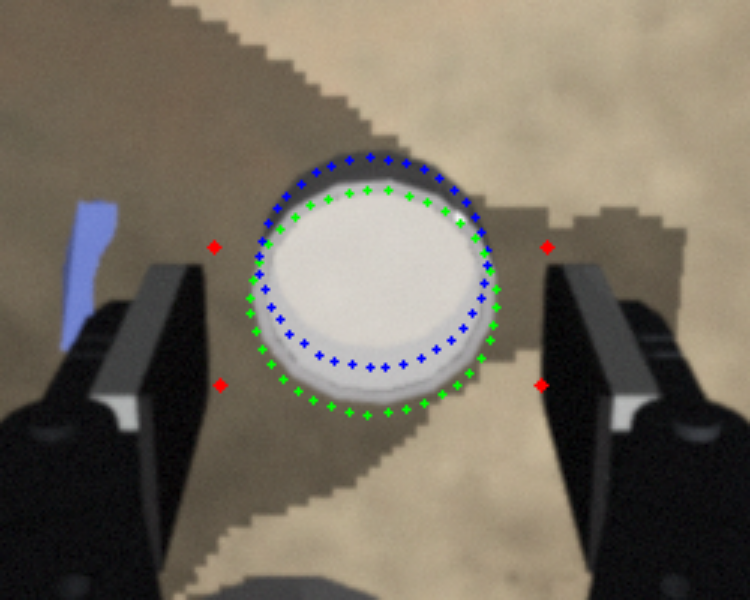

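>>> play_rows:
  steps:
    - [[0.0025,-0.001,0.003,0,0,0],[0,0,0.004,0,0,0],[0,0,0.004,0,0,0],[0,0,0.002,0,0,0],[0,0,0,0,0,0]]
  fingers: 0.5

```text
t: 5.72
tcp_pos: [0.4642, -0.1773, 0.0286]
tool_rot: [0.707, 0.707, -0.0, -0.0]
force: [-0.1, 0.4, 1.0]
finger_gap: 0.498
```

```bash
python3 -c "
from h import *
s=st();p=snap('wrist','w4')
cv2.imwrite('pics/w4c.png',cv2.resize(cv2.imread('pics/w4.png')[200:400,200:450],None,fx=3,fy=3))
"
```

```text
t 5.72 tcp [ 0.4642 -0.1773  0.0286] yaw 90.03 tilt [-0.0005  0.0003] F [-0.1  0.4  1. ] T [ 0.038 -0.007 -0.004] gap 0.4982 q6 -0.591
```

View pics/w4c.png

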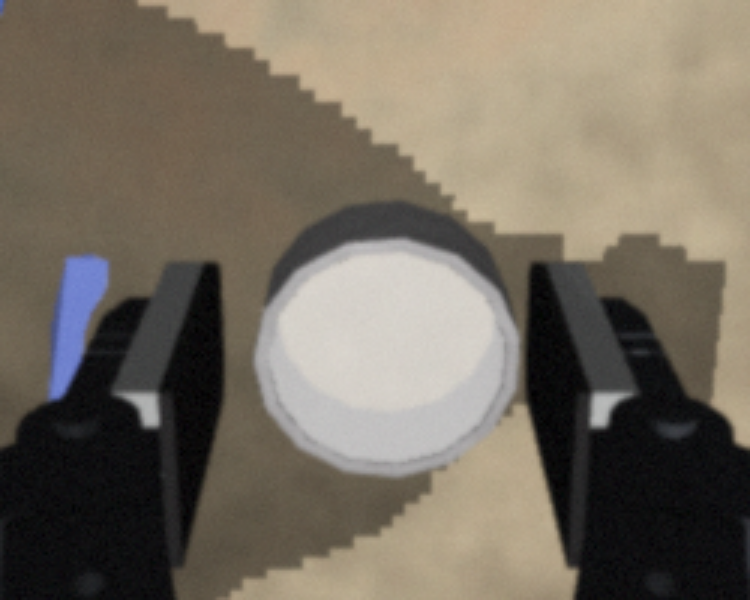

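>>> play_rows:
  steps:
    - [[0,0.0017,0.001,0,0,0],[0,0,0.001,0,0,0],[0,0,0,0,0,0]]

```text
t: 6.15
tcp_pos: [0.4661, -0.1774, 0.0269]
tool_rot: [0.707, 0.707, -0.0, -0.0]
force: [-0.3, 0.6, 0.7]
finger_gap: 0.498
```

```bash
python3 -c "
from h import *
s=st();p=snap('side','s5')
cv2.imwrite('pics/s5c.png',cv2.resize(cv2.imread('pics/s5.png')[190:260,340:430],None,fx=7,fy=7))
"
```

```text
t 6.15 tcp [ 0.4661 -0.1774  0.0269] yaw 90.03 tilt [-0.  0.] F [-0.32  0.62  0.74] T [-0.014 -0.045  0.033] gap 0.4981 q6 -0.589
```

View pics/s5c.png

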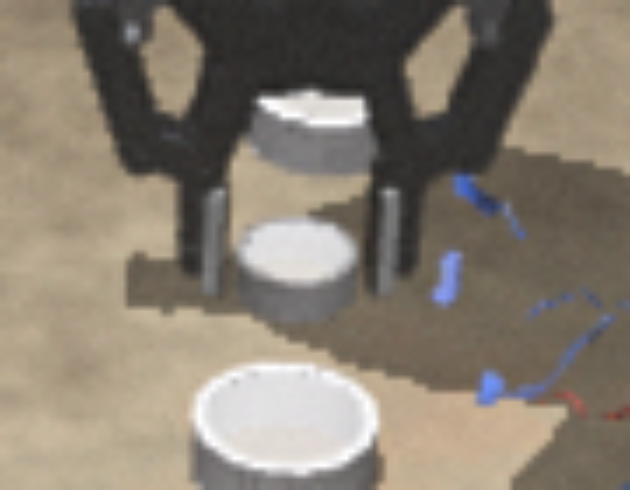

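>>> play_rows:
  steps:
    - [[0,0,0.0005,0,0,0],[0,0,0,0,0,0],[0,0,0,0,0,0],[0,0,0,0,0,0],[0,0,0,0,0,0]]
  fingers: 0.3
  squeeze: 25

```text
t: 6.82
tcp_pos: [0.466, -0.1774, 0.0269]
tool_rot: [0.707, 0.707, -0.0, 0.0]
force: [-1.5, 0.2, 4.7]
finger_gap: 0.412
```

```bash
python3 -c "
from h import *
s=st();p=snap('wrist','w6')
cv2.imwrite('pics/w6c.png',cv2.resize(cv2.imread('pics/w6.png')[200:400,200:450],None,fx=3,fy=3))
"
```

```text
t 6.83 tcp [ 0.466  -0.1774  0.0269] yaw 90.03 tilt [ 0.0002 -0.0002] F [-1.46  0.21  4.69] T [0.027 0.203 0.015] gap 0.4123 q6 -0.589
```

View pics/w6c.png

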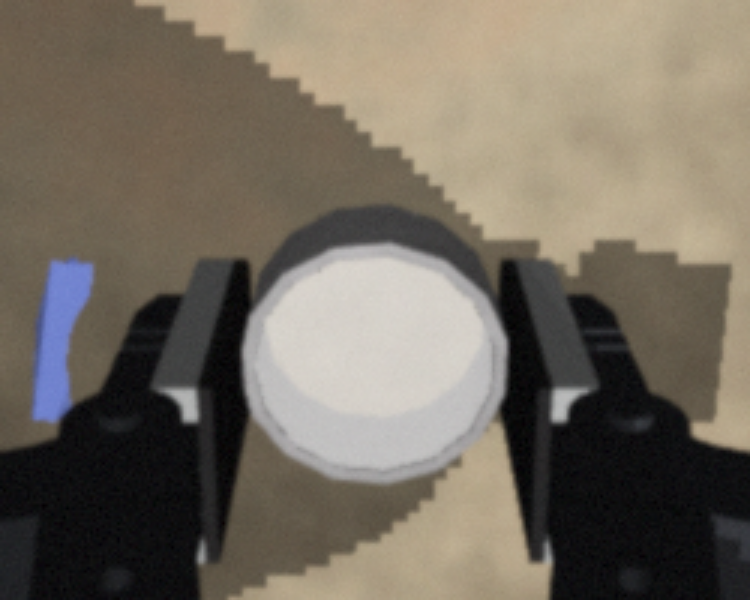

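>>> play_rows:
  steps:
    - [[0,0,-0.02,0,0,0],[0,0,-0.05,0,0,0],[0,0.03,-0.05,0,0,0],[0.015,0.055,-0.002,0,0,0],[0.015,0.055,0,0,0,0],[0.005,0.006,0,0,0,0],[0,0,0,0,0,0],[0,0,0,0,0,0]]

```text
t: 7.88
tcp_pos: [0.6101, -0.1423, 0.1477]
tool_rot: [0.707, 0.707, -0.001, -0.001]
force: [-0.4, 0.2, -0.7]
finger_gap: 0.408
```

```bash
python3 -c "
from h import *
s=st();p=snap('wrist','w7')
for l,z in (('cell_rim',.048),('cell_thread',.04)):
  for r in manip.pinpoint(l,p)[:3]: print(l,round(r['score'],2),np.round(r['point'],1),np.round(onplane(p,r['point'],z),4))
"
```

```text
t 7.88 tcp [ 0.6101 -0.1423  0.1477] yaw 89.99 tilt [-0.003   0.0009] F [-0.41  0.21 -0.74] T [ 0.01  -0.036 -0.028] gap 0.4076 q6 -0.407
cell_rim 0.97 [333.5 127. ] [ 0.6139 -0.0686  0.048 ]
cell_thread 0.73 [330.4 124.8] [ 0.6122 -0.0674  0.04  ]
```

View pics/w7.png

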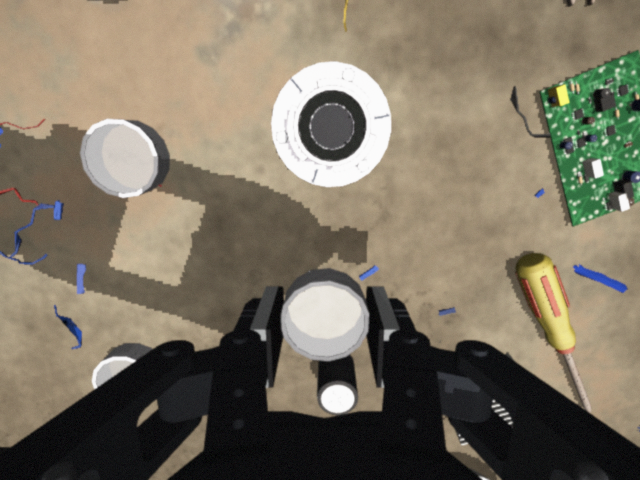

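```bash
cat >> h.py <<'E'
def dark(p,c,r,thr=110):
    g=cv2.cvtColor(p['img'],cv2.COLOR_RGB2GRAY); x,y=map(int,c); m=np.zeros_like(g)
    m[y-r:y+r,x-r:x+r]=g[y-r:y+r,x-r:x+r]<thr
    cs,_=cv2.findContours(m,cv2.RETR_EXTERNAL,cv2.CHAIN_APPROX_NONE)
    return cv2.fitEllipse(max(cs,key=len))
def fitcircle(p,e,z):
    """ellipse -> points -> plane z circle fit"""
    pts=cv2.ellipse2Poly((0,0),(1000,1000),0,0,360,10)[:-1]/1000.
    a=np.radians(e[2]);M=np.array([[np.cos(a),-np.sin(a)],[np.sin(a),np.cos(a)]])
    P=np.array([onplane(p,M@(q*np.array(e[1])/2)+e[0],z)[:2] for q in pts])
    A=np.c_[2*P,np.ones(len(P))];s=np.linalg.lstsq(A,(P**2).sum(1),rcond=None)[0]
    return s[:2],2e3*np.sqrt(s[2]+s[:2]@s[:2])
E
python3 -c "
from h import *
p=pickle.load(open('pics/w7.pkl','rb'))
for th in (90,110,130):
  e=dark(p,(331,126),40,th);print(th,np.round(e[0],1),np.round(e[1],1),fitcircle(p,e,.048))
g=p['img'][50:200,260:400]
cv2.imwrite('pics/w7c.png',cv2.resize(g[:,:,::-1],None,fx=4,fy=4,interpolation=cv2.INTER_CUBIC))
"
```

```text
90 [331.9 125.2] [65.5 68.7] (array([ 0.61296032, -0.06815334]), np.float64(37.1214607356798))
110 [331.8 125.3] [66.1 69.2] (array([ 0.61289595, -0.0682034 ]), np.float64(37.41840538554858))
130 [331.8 125.3] [66.5 69.6] (array([ 0.61291333, -0.06820735]), np.float64(37.65210268962615))
```

View pics/w7c.png

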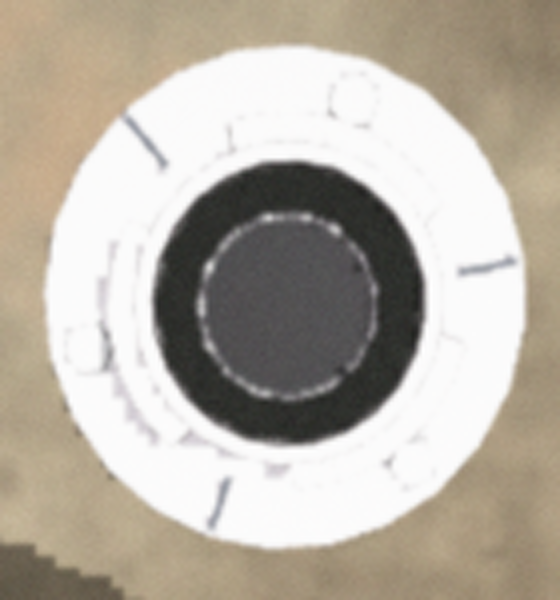

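```bash
python3 -c "
from h import *
p=pickle.load(open('pics/w7.pkl','rb'))
for a,b in (((165,167),(125,117)),((460,272),(515,261)),((228,480),(211,528))):
  A=onplane(p,np.array(a)/4+[260,50],.01);B=onplane(p,np.array(b)/4+[260,50],.01);d=B-A
  C=np.array([.6129,-.0682]);m=(A+B)[:2]/2-C
  print(np.degrees(np.arctan2(d[1],d[0])),np.degrees(np.arctan2(m[1],m[0])),np.linalg.norm(A[:2]-C),np.linalg.norm(B[:2]-C))
q=pickle.load(open('pics/w6.pkl','rb'))
for th in (150,170): 
  for e in bright(q,(325,321),50,th)[:1]: print(e,fitcircle(q,e,.014))
# manual
e=((325.3,321.2),(264/3,240/3),0);print(fitcircle(q,e,.014))
st()
"
```

```text
129.9491304437698 131.54372094919253 0.028904220223357438 0.03868842490186916
10.807240041973039 10.389208450348788 0.029616859532673713 0.03877064909274397
-110.03259620761028 -108.38736940723028 0.03014990750558528 0.038907360524469456
((327.7269592285156, 324.4076232910156), (77.96159362792969, 100.31476593017578), 128.11207580566406) (array([ 0.46634893, -0.18006208]), np.float64(38.02539698768188))
((324.02716064453125, 318.8401184082031), (73.24932861328125, 80.2586898803711), 90.40685272216797) (array([ 0.46474681, -0.17736177]), np.float64(32.201670006436416))
(array([ 0.46525262, -0.17851404]), np.float64(35.351728680894595))
t 8.03 tcp [ 0.6109 -0.1428  0.1483] yaw 89.96 tilt [-0.0013  0.0004] F [ 0.08 -0.68  0.6 ] T [ 0.013 -0.004  0.004] gap 0.4093 q6 -0.407
```

>>> play_rows:
  steps:
    - [[0.02,0.0015,0.02,0,0,0],[0.02,0.0012,0.025,0,0,0],[0.0057,0,0.008,0,0,0],[0,0,0,0,0,0],[0,0,0,0,0,0]]

```text
t: 8.65
tcp_pos: [0.6155, -0.0977, 0.0964]
tool_rot: [0.707, 0.707, 0.0, 0.001]
force: [0.8, -0.3, -1.3]
finger_gap: 0.405
```

```bash
python3 -c "
from h import *
s=st();p=snap('wrist','w8')
c=proj(p,[.6129,-.0682,.048]);print(c)
for th in (90,110,130):
  e=dark(p,c,int(60),th);print(th,np.round(e[0],1),np.round(e[1],1),fitcircle(p,e,.048))
"
```

```text
t 8.65 tcp [ 0.6155 -0.0977  0.0964] yaw 89.99 tilt [ 0.002 -0.001] F [ 0.78 -0.29 -1.29] T [0.028 0.018 0.069] gap 0.4055 q6 -0.336
[321.0896692  225.45103561]
90 [342.7 271. ] [35.4 94.1] (array([ 0.62319618, -0.09128458]), np.float64(34.7474130897356))
110 [319.3 262.8] [ 48.7 131.2] (array([ 0.61197656, -0.08720429]), np.float64(48.004297719805294))
130 [319.4 262.7] [ 49.5 130.6] (array([ 0.61203508, -0.08712551]), np.float64(47.920322107768264))
```

View pics/w8.png

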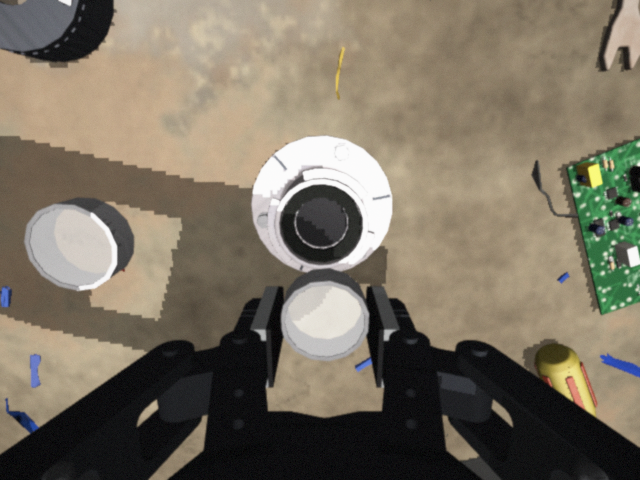

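```bash
cat >> h.py <<'E'
def radial(p,c,r0,r1,a0=0,a1=360,z=.048,rise=True,step=4):
    """strongest edge along rays in world-plane circle; returns circle fit. rise: dark->bright outward"""
    g=cv2.GaussianBlur(cv2.cvtColor(p['img'],cv2.COLOR_RGB2GRAY),(0,0),.8).astype(np.float32)
    P=[]
    rr=np.arange(r0,r1,.0002)
    for a in np.radians(np.arange(a0,a1,step)):
        uv=np.array([proj(p,[c[0]+r*np.cos(a),c[1]+r*np.sin(a),z]) for r in rr],np.float32)
        v=cv2.remap(g,uv[:,0].reshape(1,-1).copy(),uv[:,1].reshape(1,-1).copy(),cv2.INTER_CUBIC)[0]
        d=np.gradient(v)*(1 if rise else -1);k=int(np.argmax(d));
        if d[k]>1: P.append([c[0]+rr[k]*np.cos(a),c[1]+rr[k]*np.sin(a)])
    P=np.array(P)
    for _ in range(4):
        A=np.c_[2*P,np.ones(len(P))];s=np.linalg.lstsq(A,(P**2).sum(1),rcond=None)[0]
        R_=np.sqrt(s[2]+s[:2]@s[:2]);e=np.abs(np.linalg.norm(P-s[:2],axis=1)-R_)
        P=P[e<max(2*np.median(e),.0003)]
    return s[:2],2e3*R_,len(P),1e3*np.median(e)
E
python3 -c "
from h import *
p=pickle.load(open('pics/w8.pkl','rb'));q=pickle.load(open('pics/w7.pkl','rb'))
print(radial(q,[.6129,-.0682],.016,.0215))
print(radial(p,[.6129,-.0682],.016,.0215,-30,210))
g=pickle.load(open('pics/w6.pkl','rb'))
print(radial(g,[.4653,-.1785],.014,.021,z=.014,rise=False))
print(radial(g,[.4653,-.1785],.014,.021,z=.014,rise=False,a0=200,a1=340))
# glass in hand in w7,w8, top at tcp z -.0129
for f,t in (('w7',[.6105,-.1425,.148]),('w8',[.6155,-.0977,.0964])):
  d=pickle.load(open('pics/%s.pkl'%f,'rb'));r=radial(d,[t[0]-.0007,t[1]-.0011],.014,.021,z=t[2]-.0129,rise=False);print(f,r,r[0]-t[:2])
"
```

```text
(array([ 0.61287529, -0.06824004]), np.float64(38.38775291995802), 90, np.float64(0.14708281356406483))
(array([ 0.61276028, -0.06826171]), np.float64(38.62960309866272), 60, np.float64(0.08404377010031404))
(array([ 0.46490156, -0.17824882]), np.float64(35.43474790444004), 78, np.float64(0.0969450057017613))
(array([ 0.4648914 , -0.17805416]), np.float64(35.72830570937982), 25, np.float64(0.08661811739998221))
w7 (array([ 0.60897461, -0.14298765]), np.float64(35.307662414743795), 68, np.float64(0.10999474060174354)) [-0.00152539 -0.00048765]
w8 (array([ 0.61431446, -0.09711567]), np.float64(33.370807796936575), 48, np.float64(0.18660528436187895)) [-0.00118554  0.00058433]
```

```bash
python3 -c "
from h import *
snap('side','s9');s=st();snap('wrist','w9');s=st();rows([.6139,-.0674,.084],90,n=2)
"
```

```text
t 8.75 tcp [ 0.6155 -0.0976  0.0964] yaw 89.98 tilt [ 0.0021 -0.0009] F [ 0.36  0.11 -0.27] T [-0.029 -0.005 -0.039] gap 0.4047 q6 -0.336
t 8.8 tcp [ 0.6153 -0.0975  0.0963] yaw 89.98 tilt [ 0.0018 -0.0008] F [-0.44  0.34 -1.03] T [ 0.    -0.01   0.053] gap 0.4063 q6 -0.336
[[0.0151,-0.0007,0.0062,0.05,0.02,-0.01],[0.0151,-0.0007,0.0062,0.05,0.02,-0.01]]
```

>>> play_rows:
  steps:
    - [[0.015,-0.0006,0.003,0,0,0],[0.0151,-0.0007,0.009,0,0,0],[0,0,0,0,0,0],[0,0,0,0,0,0],[0,0,0,0,0,0],[0,0,0,0,0,0]]

```text
t: 9.55
tcp_pos: [0.6136, -0.0669, 0.0836]
tool_rot: [0.707, 0.707, 0.0, 0.0]
force: [-0.5, 0.7, -0.1]
finger_gap: 0.405
```

```bash
python3 -c "
from h import *
s=st();p=snap('side','s10');q=snap('scene','c10');w=snap('wrist','w10');st()
a=cv2.resize(p['img'][200:290,270:350,::-1],None,fx=5,fy=5);b=cv2.resize(q['img'][200:290,300:380,::-1],None,fx=5,fy=5)
cv2.imwrite('pics/x10.png',np.hstack([a,b]))
t=s['tcp_pos'];r=radial(w,[t[0]-.0011,t[1]-.0008],.014,.021,z=t[2]-.0129,rise=False);print(r,r[0]-t[:2])
"
```

```text
t 9.55 tcp [ 0.6136 -0.0669  0.0836] yaw 90.0 tilt [ 0.0004 -0.0002] F [-0.5   0.74 -0.1 ] T [ 0.031  0.053 -0.047] gap 0.4047 q6 -0.289
t 9.7 tcp [ 0.6135 -0.0668  0.0835] yaw 90.0 tilt [ 0.0003 -0.0001] F [-0.33  0.36 -0.57] T [-0.005 -0.023 -0.007] gap 0.4064 q6 -0.289
(array([ 0.6122608, -0.0663511]), np.float64(33.52868959976561), 50, np.float64(0.2255883299409414)) [-0.00132631  0.00057277]
```

View pics/x10.png

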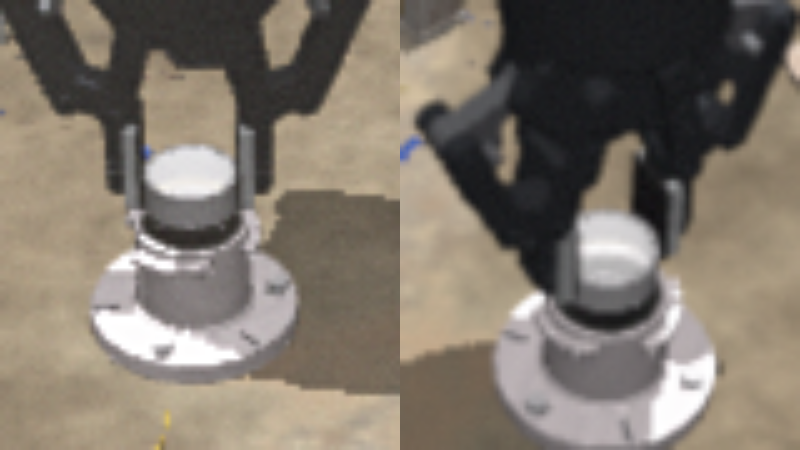

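View pics/w10.png

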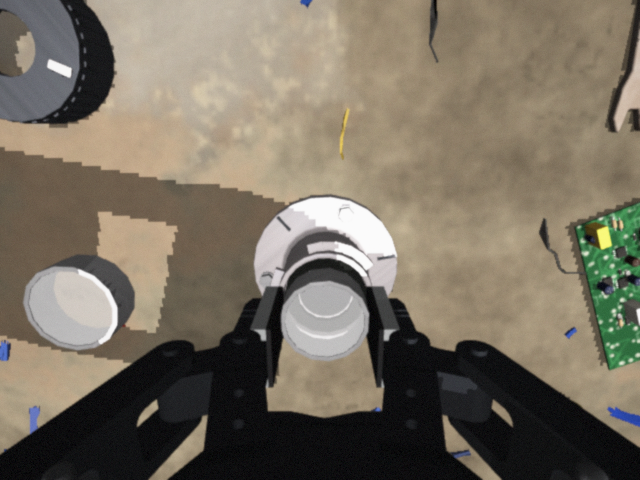

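```bash
python3 -c "
from h import *
for f in ('s10','c10','s9','side0','scene0'):
  p=pickle.load(open('pics/%s.pkl'%f,'rb'))
  print(f,'flange',radial(p,[.6125,-.0690],.035,.045,z=.010,rise=False))
  if '10' in f: print(f,'glass',radial(p,[.6125,-.0690],.014,.021,z=.0706,rise=False))
  if '0' in f[-1] and '10' not in f: print(f,'rim',radial(p,[.6125,-.0690],.016,.0215,z=.048,rise=True))
"
```

```text
s10 flange (array([ 0.61272945, -0.06720117]), np.float64(80.00046606705656), 45, np.float64(0.36486432986470096))
s10 glass (array([ 0.61249632, -0.06738753]), np.float64(32.802784472669444), 45, np.float64(0.2252307103641441))
c10 flange (array([ 0.61374086, -0.06756079]), np.float64(80.3004456060736), 38, np.float64(0.30194003680143744))
c10 glass (array([ 0.61331244, -0.0678154 ]), np.float64(34.72919017895752), 33, np.float64(0.1841602861068839))
s9 flange (array([ 0.612767  , -0.06713747]), np.float64(79.92954237999402), 41, np.float64(0.3038054878396861))
side0 flange (array([ 0.61267394, -0.06750959]), np.float64(80.04056867594622), 55, np.float64(0.4654036320882564))
side0 rim (array([ 0.61260026, -0.06799869]), np.float64(36.206893313739265), 69, np.float64(0.4671579432832911))
scene0 flange (array([ 0.6136713 , -0.06744165]), np.float64(80.18509089036425), 33, np.float64(0.16460738058878682))
scene0 rim (array([ 0.613565  , -0.06779644]), np.float64(36.078148960053724), 72, np.float64(0.4320253758986099))
```

>>> play_rows:
  steps:
    - [[-0.0002,0.0002,0.004,0,0,0],[0,0,0.004,0,0,0],[0,0,0.0015,0,0,0],[0,0,0.001,0,0,0],[0,0,0.001,0,0,0],[0,0,0,0,0,0]]

```text
t: 10.45
tcp_pos: [0.6136, -0.0667, 0.0723]
tool_rot: [0.707, 0.707, 0.0, 0.0]
force: [-1.1, -0.5, 2.4]
finger_gap: 0.405
```

```bash
python3 -c "
from h import *
s=st();p=snap('side','s11');st()
"
```

```text
t 10.45 tcp [ 0.6136 -0.0667  0.0723] yaw 90.03 tilt [ 0.0001 -0.0001] F [-1.09 -0.5   2.35] T [ 0.005  0.198 -0.017] gap 0.4054 q6 -0.29
t 10.5 tcp [ 0.6136 -0.0667  0.0723] yaw 90.03 tilt [ 0.0001 -0.0001] F [-1.6   0.99  3.27] T [ 0.073  0.155 -0.028] gap 0.4073 q6 -0.29
```

>>> play_rows:
  steps:
    - [[0,0,0.0007,0,0,0],[0,0,0,0,0,0],[0,0,0,0,0,0]]

```text
t: 10.88
tcp_pos: [0.6136, -0.0667, 0.0722]
tool_rot: [0.707, 0.707, 0.0, 0.0]
force: [-2.9, 0.4, 7.5]
finger_gap: 0.409
```

```bash
python3 -c "
from h import *
s=st();p=snap('side','s12');st()
cv2.imwrite('pics/s12c.png',cv2.resize(p['img'][200:290,270:350,::-1],None,fx=6,fy=6))
"
```

```text
t 10.88 tcp [ 0.6136 -0.0667  0.0722] yaw 90.04 tilt [ 0.0003 -0.0002] F [-2.94  0.38  7.49] T [ 0.088  0.436 -0.046] gap 0.409 q6 -0.29
t 10.93 tcp [ 0.6136 -0.0667  0.0722] yaw 90.03 tilt [ 0.0003 -0.0002] F [-1.8  -0.45  6.31] T [0.08  0.342 0.02 ] gap 0.4059 q6 -0.29
```

View pics/s12c.png

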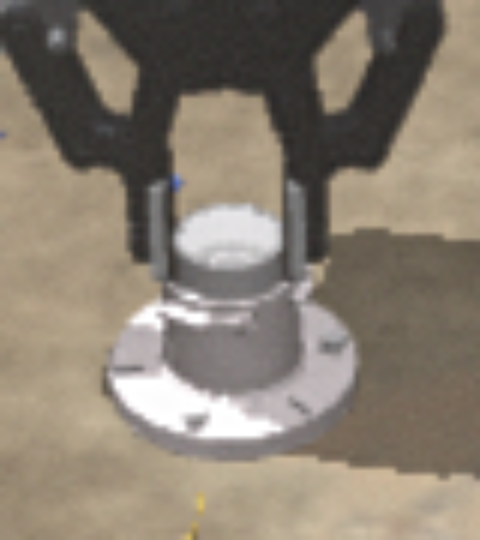

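>>> play_rows:
  steps:
    - [[0,0,-0.0005,0,0,0],[0,0,0,0,0,0],[0,0,0,0,0,0]]
  fingers: 0.55

```text
t: 11.3
tcp_pos: [0.6136, -0.0667, 0.0714]
tool_rot: [0.707, 0.707, -0.0, -0.0]
force: [-0.1, -0.9, -0.0]
finger_gap: 0.548
```

>>> play_rows:
  steps:
    - [[0,0,-0.005,0,0,0],[0,0,-0.03,0,0,0],[0,0,-0.03,0,0,0],[-0.01,0,-0.03,0,0,0],[-0.02,0,0,0,0,0],[0,0,0,0,0,0],[0,0,0,0,0,0]]
  fingers: 0.9

```text
t: 12.18
tcp_pos: [0.6125, -0.0966, 0.1652]
tool_rot: [0.707, 0.707, -0.001, -0.002]
force: [-0.2, 0.3, -0.2]
finger_gap: 0.904
```

```bash
python3 -c "
from h import *
s=st();w=snap('wrist','w13');p=snap('side','s13');q=snap('scene','c13')
a=cv2.resize(p['img'][200:290,270:350,::-1],None,fx=5,fy=5);b=cv2.resize(q['img'][215:305,300:380,::-1],None,fx=5,fy=5)
cv2.imwrite('pics/x13.png',np.hstack([a,b]))
for n,d in (('w',w),('s',p),('c',q)):
  for z in (.0585,.0594): print(n,radial(d,[.6128,-.068],.014,.021,z=z,rise=False),end=' ')
  print('flange',radial(d,[.6128,-.0680],.036,.045,z=.010,rise=False))
"
```

```text
t 12.18 tcp [ 0.6125 -0.0966  0.1652] yaw 89.97 tilt [-0.0031  0.0014] F [-0.24  0.35 -0.15] T [-0.035 -0.018  0.049] gap 0.9036 q6 -0.336
w (array([ 0.61264835, -0.06738727]), np.float64(35.121133920820355), 49, np.float64(0.08822844913551446)) w (array([ 0.61266733, -0.06728441]), np.float64(35.179490807490815), 37, np.float64(0.08970018772935275)) flange (array([ 0.61288957, -0.06826438]), np.float64(79.47187910238407), 73, np.float64(0.1282630657864839))
s (array([ 0.61299507, -0.06751446]), np.float64(36.23704503740943), 38, np.float64(0.2771681443700033)) s (array([ 0.61307389, -0.06593396]), np.float64(36.4402730284201), 39, np.float64(0.31005322377816724)) flange (array([ 0.61299533, -0.0671756 ]), np.float64(80.46207358600671), 45, np.float64(0.30690711229046375))
c (array([ 0.61408599, -0.06604245]), np.float64(36.83585470526379), 51, np.float64(0.2780840940004095)) c (array([ 0.61368478, -0.06645756]), np.float64(37.02289890187261), 42, np.float64(0.2472682967571641)) flange (array([ 0.61380334, -0.06737303]), np.float64(80.44992060132911), 37, np.float64(0.22385771477572564))
```

View pics/x13.png

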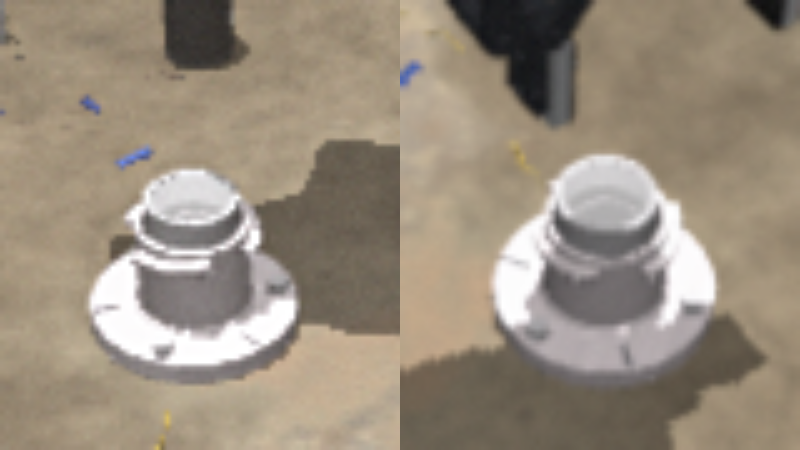

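View pics/w13.png

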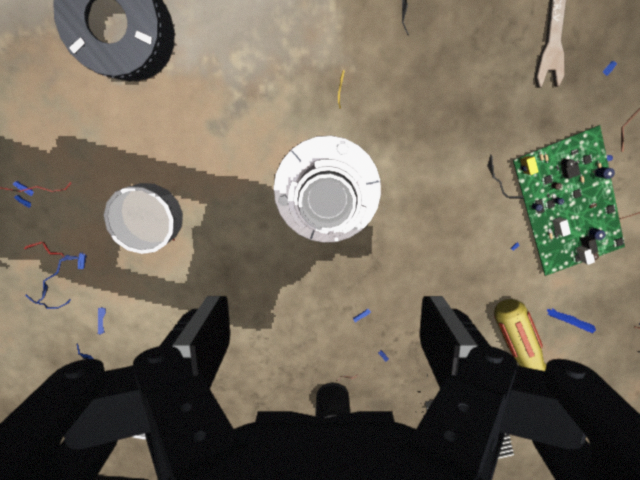

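```bash
python3 -c "
from h import *
a=cv2.imread('pics/s13.png')[228:272,288:328];b=cv2.imread('pics/c13.png')[240:284,320:362];c=cv2.imread('pics/w13.png')[130:250,265:390]
f=lambda x,k:cv2.resize(x,None,fx=k,fy=k,interpolation=cv2.INTER_CUBIC)
A=f(a,9);B=f(b,9);A=A[:,:390];
cv2.imwrite('pics/y13.png',np.hstack([A,B[:A.shape[0]]]));cv2.imwrite('pics/z13.png',f(c,5))
"
```

```text
(no output)
```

View pics/y13.png

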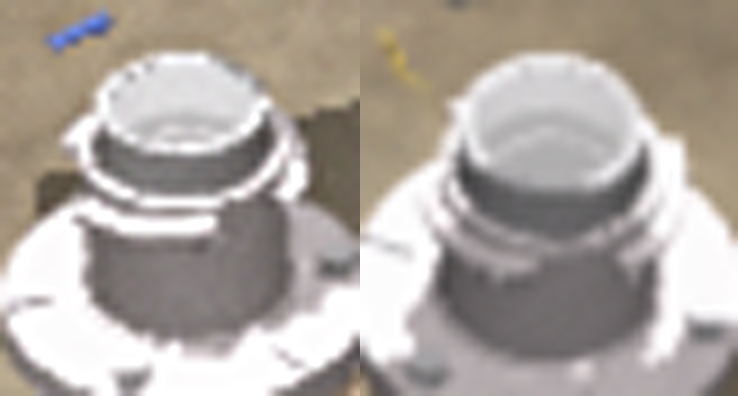

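View pics/z13.png

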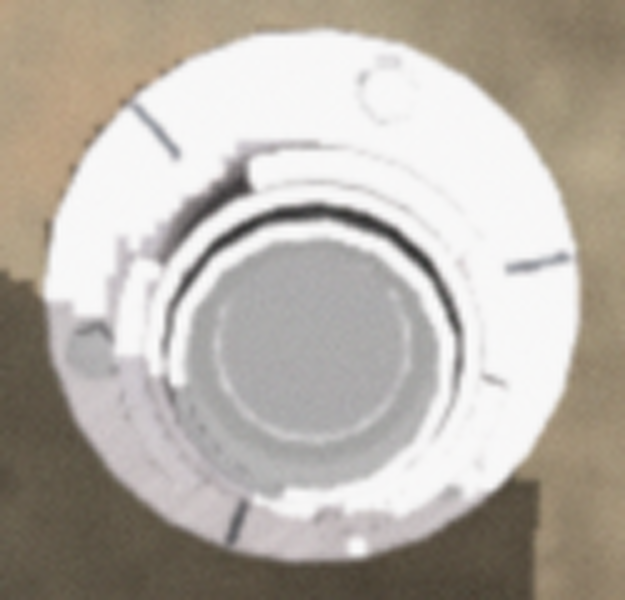

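```bash
python3 -c "
from h import *
p=pickle.load(open('pics/scene0.pkl','rb'))
for u in ((213,223),(254,212),(254,195),(212,205)): print(u,onplane(p,u,0)[:2].round(3),onplane(p,u,.06)[:2].round(3))
for f,(a,b) in (('side0',(.4725,.038)),('scene0',(.476,.038))):
  d=pickle.load(open('pics/%s.pkl'%f,'rb')); 
  print(f,radial(d,[a,b],.010,.016,z=.028,rise=True))
st();rows([.474,-.01,.18],90)
"
```

```text
(213, 223) [0.467 0.175] [0.452 0.115]
(254, 212) [0.551 0.162] [0.529 0.103]
(254, 195) [0.574 0.208] [0.55  0.145]
(212, 205) [0.486 0.225] [0.469 0.161]
side0 (array([0.47515317, 0.0395464 ]), np.float64(25.486161011420595), 35, np.float64(0.17600505428422458))
scene0 (array([0.47556499, 0.03842468]), np.float64(30.631020602405012), 22, np.float64(0.1684856056936258))
t 12.32 tcp [ 0.613  -0.0961  0.1656] yaw 90.04 tilt [-0.0022  0.001 ] F [-0.36 -0.07  0.36] T [-0.019  0.004  0.01 ] gap 0.904 q6 -0.336
[[0.0287,-0.0463,-0.0047,-0.04,-0.02,0.01],[0.0287,-0.0463,-0.0047,-0.04,-0.02,0.01],[0.0287,-0.0463,-0.0048,-0.04,-0.02,0.01]]
```

>>> play_rows:
  steps:
    - [[0.0287,-0.0463,-0.0047,0,0,0],[0.0287,-0.0463,-0.0047,0,0,0],[0.0287,-0.0463,-0.0048,0,0,0],[0,0,0,0,0,0],[0,0,0,0,0,0]]
  fingers: 1.0

```text
t: 12.95
tcp_pos: [0.4757, -0.0107, 0.1811]
tool_rot: [0.707, 0.708, 0.0, 0.001]
force: [-0.0, -0.6, 0.1]
finger_gap: 0.996
```

```bash
python3 -c "
from h import *
s=st();w=snap('wrist','w14');st()
print(proj(w,[.4752,.039,.028]))
for c in ((.4752,.039),):
  print('hole',radial(w,c,.010,.016,z=.028,rise=False),radial(w,c,.010,.016,z=.028,rise=True));print('outer',radial(w,c,.028,.036,z=.028,rise=True))
for l,z in (('ring_top',.028),('ring_mid',.014)):
  for r in manip.pinpoint(l,w)[:3]: print(l,round(r['score'],2),np.round(r['point'],1),np.round(onplane(w,r['point'],z),4))
"
```

```text
t 12.95 tcp [ 0.4757 -0.0107  0.1811] yaw 90.07 tilt [ 0.0019 -0.0006] F [-0.04 -0.59  0.05] T [-0.016  0.006 -0.006] gap 0.9957 q6 -0.259
t 13.0 tcp [ 0.4764 -0.0111  0.1811] yaw 90.04 tilt [ 0.0024 -0.0007] F [-0.06 -1.14 -0.62] T [ 0.066 -0.051 -0.002] gap 0.9994 q6 -0.259
[324.86322543 161.47124382]
hole (array([0.47573014, 0.04076971]), np.float64(23.754839195619052), 45, np.float64(0.10095731570516214)) (array([0.47588882, 0.04053489]), np.float64(27.509641042480833), 54, np.float64(0.11895446349244679))
outer (array([0.47611226, 0.04065789]), np.float64(64.43863636353166), 58, np.float64(0.1676607913859568))
ring_top 0.8 [325.2 157. ] [0.4754 0.0422 0.028 ]
ring_mid 0.63 [323.6 160.1] [0.4743 0.0388 0.014 ]
```

View pics/w14.png

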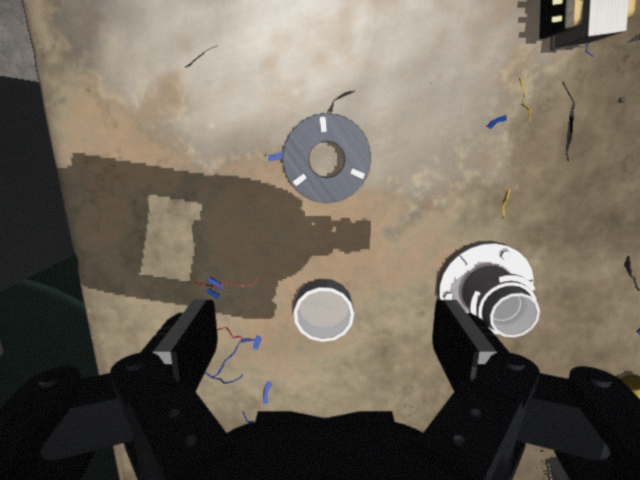

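```bash
cat >> h.py <<'E'
def bars(p,c,z=.028,r0=.014,r1=.031,thr=170):
    g=cv2.cvtColor(p['img'],cv2.COLOR_RGB2GRAY);n,lab,stt,cen=cv2.connectedComponentsWithStats((g>thr).astype(np.uint8))
    out=[]
    for i in range(1,n):
        if stt[i,4]<12: continue
        X=onplane(p,cen[i],z)[:2]-c;r=np.linalg.norm(X)
        if r0<r<r1:
            ys,xs=np.where(lab==i);P=np.array([onplane(p,(x,y),z)[:2] for x,y in zip(xs,ys)]);u=np.linalg.svd(P-P.mean(0))[2][0];u=u*np.sign(u@X)
            out.append((round(float(np.degrees(np.arctan2(X[1],X[0]))),1),round(float(np.degrees(np.arctan2(u[1],u[0]))),1),round(r*1e3,1),int(stt[i,4])))
    return out
E
python3 -c "
from h import *
w=pickle.load(open('pics/w14.pkl','rb'))
print(bars(w,np.array([.4760,.0407])))
st();rows([.4762,.0407,.09],90)
"
```

```text
[(95.3, 96.8, np.float64(24.3), 86), (-23.8, -24.6, np.float64(25.1), 82), (-143.2, -143.5, np.float64(24.5), 79)]
t 13.1 tcp [ 0.4764 -0.0114  0.1809] yaw 90.0 tilt [ 0.0017 -0.0005] F [-0.05 -0.52  0.55] T [ 0.095 -0.006  0.012] gap 0.9994 q6 -0.259
[[0.0261,-0.0002,0.0454,0.05,0.01,0.0],[0.026,-0.0001,0.0454,0.05,0.01,0.0]]
```

>>> play_rows:
  steps:
    - [[0.026,0.0004,0.04,0,0,0],[0.0255,0.0003,0.04,0,0,0],[0,0,0.02,0,0,0],[0,0,0,0,0,0],[0,0,0,0,0,0]]

```text
t: 13.72
tcp_pos: [0.4764, 0.0403, 0.0812]
tool_rot: [0.707, 0.707, 0.0, 0.001]
force: [0.1, -0.1, -0.2]
finger_gap: 1.001
```

```bash
python3 -c "
from h import *
s=st();w=snap('wrist','w15');st()
c=(.476,.0406)
print('hole',radial(w,c,.010,.016,z=.028,rise=False),radial(w,c,.010,.016,z=.028,rise=True));print(bars(w,np.array(c)))
"
```

```text
t 13.72 tcp [0.4764 0.0403 0.0812] yaw 89.98 tilt [ 0.0013 -0.0002] F [ 0.08 -0.06 -0.17] T [ 0.014 -0.019 -0.048] gap 1.0015 q6 -0.15
t 13.78 tcp [0.4765 0.0402 0.0816] yaw 89.98 tilt [ 0.0021 -0.0003] F [ 0.94 -0.46  0.02] T [-0.039 -0.029  0.003] gap 1.0023 q6 -0.15
hole (array([0.47602691, 0.04158014]), np.float64(24.72435904023862), 76, np.float64(0.09342156842538467)) (array([0.47608611, 0.04134421]), np.float64(27.40476091600365), 47, np.float64(0.08473998014817997))
[(95.5, 96.0, np.float64(24.5), 144), (-24.2, -22.8, np.float64(24.7), 56), (-144.2, -151.8, np.float64(22.3), 15)]
```

View pics/w15.png

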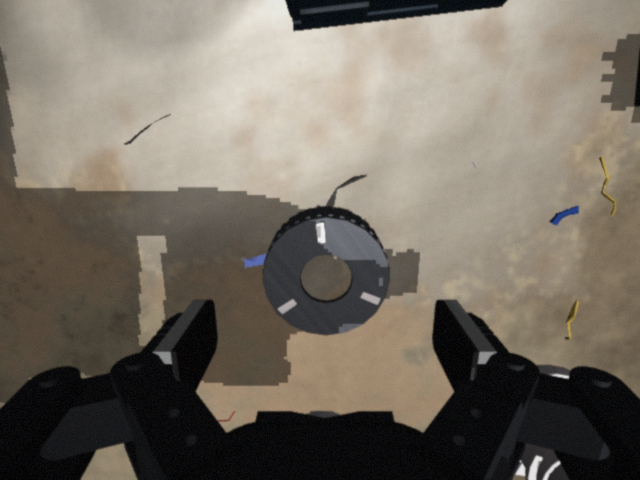

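>>> play_rows:
  steps:
    - [[0.001,0.0003,0.02,0,0,0],[0,0,0.02,0,0,0],[0,0,0.01,0,0,0],[0,0,0.004,0,0,0],[0,0,0,0,0,0],[0,0,0,0,0,0]]

```text
t: 14.52
tcp_pos: [0.476, 0.0418, 0.0274]
tool_rot: [0.707, 0.707, 0.0, 0.0]
force: [0.9, 0.1, 0.3]
finger_gap: 1.001
```

```bash
python3 -c "
from h import *
s=st();w=snap('wrist','w16');p=snap('side','s16')
cv2.imwrite('pics/s16c.png',cv2.resize(p['img'][230:330,330:440,::-1],None,fx=5,fy=5))
"
```

```text
t 14.53 tcp [0.476  0.0418 0.0274] yaw 90.03 tilt [ 0.0011 -0.0002] F [0.85 0.07 0.32] T [0.017 0.028 0.016] gap 1.0014 q6 -0.147
```

View pics/w16.png

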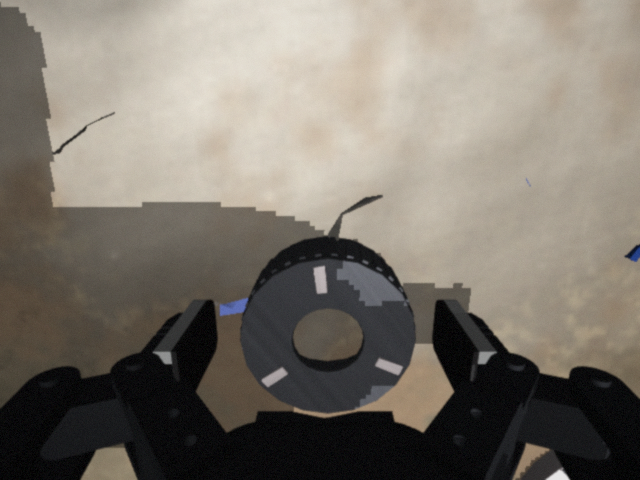

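View pics/s16c.png

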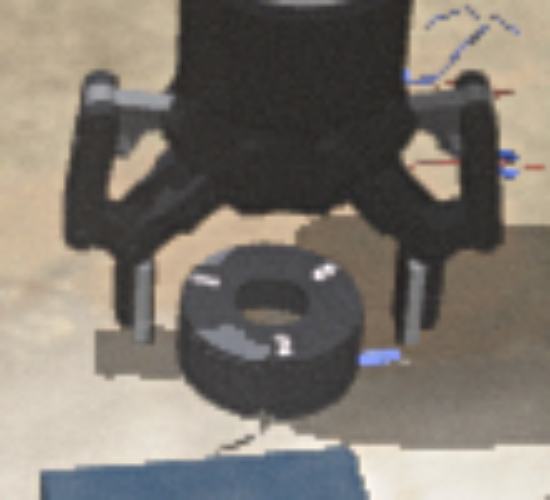

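>>> play_rows:
  steps:
    - [[-0.0005,0.0005,0.003,0,0,0],[0,0,0,0,0,0],[0,0,0,0,0,0],[0,0,0,0,0,0],[0,0,0,0,0,0],[0,0,0,0,0,0]]
  fingers: 0.65
  squeeze: 35

```text
t: 15.38
tcp_pos: [0.4765, 0.0412, 0.0242]
tool_rot: [0.707, 0.707, 0.0, 0.0]
force: [-0.2, -0.4, 4.5]
finger_gap: 0.75
```

```bash
python3 -c "
from h import *
s=st();w=snap('wrist','w17');st()
c=(.476,.0413)
print('hole',radial(w,c,.010,.016,z=.028,rise=False),radial(w,c,.010,.016,z=.028,rise=True));print('out',radial(w,c,.028,.036,z=.028,rise=True,a0=200,a1=340));print(bars(w,np.array(c),thr=140))
"
```

```text
t 15.38 tcp [0.4765 0.0412 0.0242] yaw 90.02 tilt [ 0.0009 -0.0001] F [-0.16 -0.44  4.52] T [-0.025  0.049 -0.043] gap 0.7501 q6 -0.148
t 15.43 tcp [0.4765 0.0412 0.0243] yaw 90.02 tilt [ 0.0009 -0.0002] F [0.03 0.73 5.97] T [-0.058 -0.002 -0.031] gap 0.7462 q6 -0.148
hole (array([0.47537005, 0.04176884]), np.float64(24.693798389938888), 55, np.float64(0.16028450254686188)) (array([0.47543057, 0.04138647]), np.float64(26.926706113282943), 43, np.float64(0.09492069034582051))
out (array([0.47528677, 0.04055685]), np.float64(62.77161543905034), 19, np.float64(0.08420865037855191))
[(98.0, 95.4, np.float64(23.9), 289), (-26.9, -23.5, np.float64(24.8), 221), (-142.7, -145.1, np.float64(26.0), 202)]
```

View pics/w17.png

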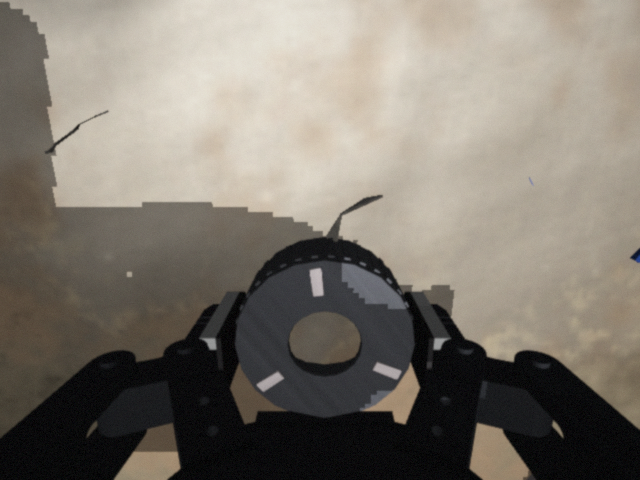

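>>> play_rows:
  steps:
    - [[0,0,-0.01,0,0,0],[0,0,-0.03,0,0,0],[0,0,-0.05,0,0,0],[0,0,-0.05,0,0,0],[0,0,0,0,0,0]]

```text
t: 16.05
tcp_pos: [0.4782, 0.0412, 0.1675]
tool_rot: [0.707, 0.707, 0.003, 0.003]
force: [0.0, 0.0, -1.3]
finger_gap: 0.747
```

```bash
python3 -c "
from h import *
s=st();rows([.654,-.125,.165],124.8)
"
```

```text
t 16.05 tcp [0.4782 0.0412 0.1675] yaw 90.05 tilt [ 0.0084 -0.0012] F [ 0.04  0.02 -1.28] T [-0.007  0.007 -0.034] gap 0.7467 q6 -0.148
[[-0.0333,0.0351,0.0008,0.09,0.04,-6.95],[-0.0373,0.0308,0.0007,0.09,0.04,-6.95],[-0.0407,0.0261,0.0007,0.09,0.04,-6.95],[-0.0436,0.021,0.0006,0.09,0.04,-6.95],[-0.0458,0.0156,0.0005,0.09,0.04,-6.95]]
```

>>> play_rows:
  steps:
    - [[-0.0333,0.0351,0.0008,0,0,-6.95],[-0.0373,0.0308,0.0007,0,0,-6.95],[-0.0407,0.0261,0.0007,0,0,-6.95],[-0.0436,0.021,0.0006,0,0,-6.95],[-0.0458,0.0156,0.0005,0,0,-6.95],[0,0,0,0,0,0],[0,0,0,0,0,0],[0,0,0,0,0,0],[0,0,0,0,0,0]]

```text
t: 17.18
tcp_pos: [0.6511, -0.1239, 0.1605]
tool_rot: [0.463, 0.886, -0.0, -0.001]
force: [0.4, -0.2, -1.1]
finger_gap: 0.746
```

```bash
python3 -c "
from h import *
s=st();w=snap('wrist','w18');s2=st()
print('flange',radial(w,[.6133,-.068],.036,.045,z=.010,rise=False))
print('glass',radial(w,[.6133,-.068],.014,.021,z=.0592,rise=False))
t=np.array(s['tcp_pos']);print(proj(w,[.613,-.068,.048]))
for z in (.0038,): 
  r=radial(w,t[:2],.010,.016,z=t[2]+z,rise=True);print('ring',r,r[0]-t[:2]);r=radial(w,t[:2],.010,.016,z=t[2]+z,rise=False);print(r,r[0]-t[:2])
  r=radial(w,t[:2],.028,.036,z=t[2]+z,rise=True);print('outer',r,r[0]-t[:2]);
  print(bars(w,r[0],z=t[2]+z,thr=140))
"
```

```text
t 17.18 tcp [ 0.6511 -0.1239  0.1605] yaw 124.83 tilt [-0.0011  0.0004] F [ 0.37 -0.21 -1.06] T [-0.016  0.02  -0.041] gap 0.7463 q6 -0.964
t 17.23 tcp [ 0.6513 -0.1241  0.1608] yaw 124.82 tilt [-0.0005  0.0002] F [ 1.47  0.02 -1.09] T [-0.038  0.001  0.028] gap 0.7458 q6 -0.964
flange (array([ 0.61300251, -0.06822985]), np.float64(79.68401468195314), 73, np.float64(0.11053097227848446))
glass (array([ 0.61259057, -0.06777404]), np.float64(35.057854207329356), 88, np.float64(0.06697469933468134))
[326.57044489 138.45061445]
ring (array([ 0.65039661, -0.12384806]), np.float64(26.287597269845985), 40, np.float64(0.08315603599284155)) [-6.54645127e-04  5.72468027e-06]
(array([ 0.64994726, -0.12322376]), np.float64(24.707275276793833), 53, np.float64(0.12312582373583125)) [-0.001104    0.00063003]
outer (array([ 0.64995584, -0.12240533]), np.float64(65.89083573350514), 60, np.float64(1.1889096842873648)) [-0.00109542  0.00144845]
[(132.6, 130.5, np.float64(22.7), 322), (5.8, 9.9, np.float64(25.4), 264), (-105.7, -109.3, np.float64(26.6), 248)]
```

View pics/w18.png

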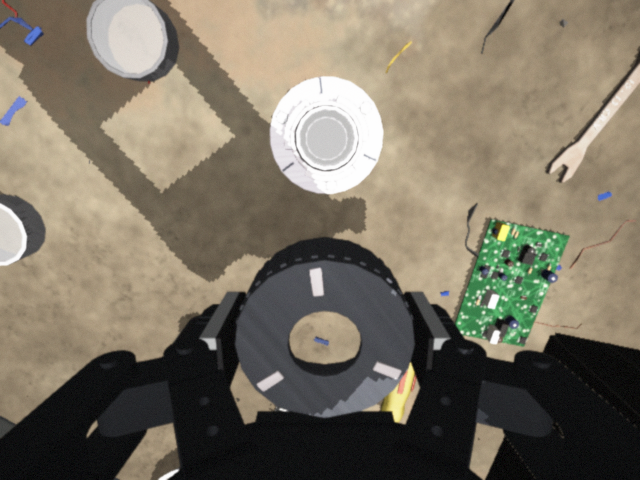

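```bash
python3 -c "
from h import *
s=st();rows([.6140,-.0683,.1],124.8,n=3)
"
```

```text
t 17.23 tcp [ 0.6513 -0.1241  0.1608] yaw 124.82 tilt [-0.0005  0.0002] F [ 1.47  0.02 -1.09] T [-0.038  0.001  0.028] gap 0.7458 q6 -0.964
[[0.0224,0.0004,0.0203,-0.01,-0.01,0.01],[0.0224,0.0004,0.0203,-0.01,-0.01,0.01],[0.0224,0.0004,0.0203,-0.01,-0.01,0.01]]
```

>>> play_rows:
  steps:
    - [[0.0224,0.0004,0.01,0,0,0],[0.0224,0.0004,0.02,0,0,0],[0.0224,0.0004,0.031,0,0,0],[0,0,0.003,0,0,0],[0,0,0,0,0,0],[0,0,0,0,0,0],[0,0,0,0,0,0],[0,0,0,0,0,0]]

```text
t: 18.23
tcp_pos: [0.615, -0.0696, 0.0972]
tool_rot: [0.464, 0.886, 0.0, 0.001]
force: [0.1, 0.1, -0.6]
finger_gap: 0.749
```

```bash
python3 -c "
from h import *
s=st();p=snap('side','s19');q=snap('scene','c19');st()
a=cv2.resize(p['img'][200:290,260:350,::-1],None,fx=5,fy=5,interpolation=2);b=cv2.resize(q['img'][200:290,290:370,::-1],None,fx=5,fy=5,interpolation=2)
cv2.imwrite('pics/x19.png',np.hstack([a,b[:,:350]]))
z=s['tcp_pos'][2]+.0038
for n,d in (('s',p),('c',q)):
  print(n,'flange',radial(d,[.6130,-.0675],.036,.044,z=.010,rise=False))
  print(n,'ring',radial(d,[.6130,-.0675],.028,.036,z=z,rise=True),'hole',radial(d,[.6130,-.0675],.010,.016,z=z,rise=False),radial(d,[.6130,-.0675],.010,.016,z=z,rise=True)); print(bars(d,np.array([.613,-.0675]),z=z,thr=130))
"
```

```text
t 18.23 tcp [ 0.615  -0.0696  0.0972] yaw 124.75 tilt [ 0.0012 -0.0004] F [ 0.13  0.07 -0.57] T [ 0.018 -0.001  0.022] gap 0.7486 q6 -0.899
t 18.32 tcp [ 0.6147 -0.0693  0.0969] yaw 124.76 tilt [ 0.0005 -0.0002] F [ 0.18 -0.03 -1.  ] T [ 0.035  0.005 -0.03 ] gap 0.7482 q6 -0.899
s flange (array([ 0.61286759, -0.06732957]), np.float64(80.03727518920134), 49, np.float64(0.469727750406046))
s ring (array([ 0.6115095 , -0.06727358]), np.float64(66.62518308863226), 21, np.float64(0.9754902638493199)) hole (array([ 0.61095673, -0.06308603]), np.float64(15.266445809276766), 7, np.float64(0.1154978736436661)) (array([ 0.61349139, -0.06557397]), np.float64(29.19219157064516), 10, np.float64(0.16572346091886514))
[]
c flange (array([ 0.61374693, -0.06739147]), np.float64(80.40742775530988), 41, np.float64(0.24434010342578444))
c ring (array([ 0.61114143, -0.06360533]), np.float64(64.32659929451407), 17, np.float64(0.43848304923343323)) hole (array([ 0.61456765, -0.06959119]), np.float64(25.21391709759437), 31, np.float64(0.3834029257957956)) (array([ 0.61697551, -0.06896733]), np.float64(21.8687436853439), 13, np.float64(0.41446524445018335))
[]
```

View pics/x19.png

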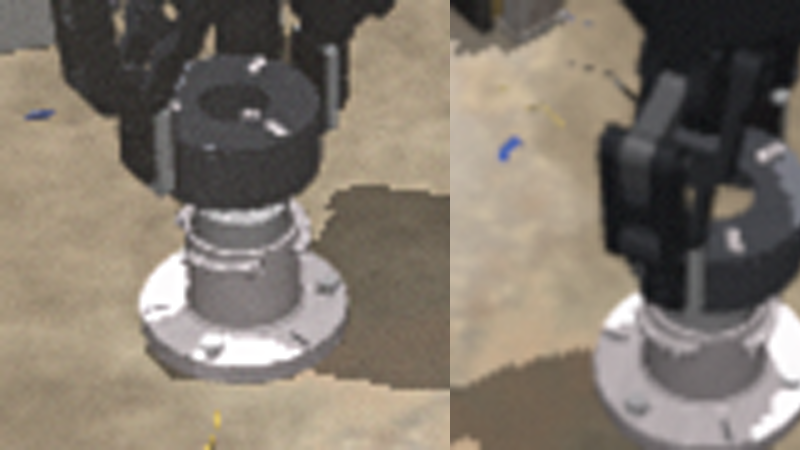

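>>> play_rows:
  steps:
    - [[0.0013,0,0.004,0,0,0],[0,0,0.005,0,0,0],[0,0,0.005,0,0,0],[0,0,0.005,0,0,0],[0,0,0.002,0,0,0],[0,0,0,0,0,0],[0,0,0,0,0,0]]

```text
t: 19.2
tcp_pos: [0.6139, -0.068, 0.0758]
tool_rot: [0.463, 0.886, 0.0, 0.0]
force: [0.7, 0.7, 0.2]
finger_gap: 0.746
```

```bash
python3 -c "
from h import *
s=st();p=snap('side','s20');q=snap('scene','c20');s=st()
a=cv2.resize(p['img'][200:290,260:350,::-1],None,fx=5,fy=5,interpolation=2);b=cv2.resize(q['img'][200:290,290:370,::-1],None,fx=5,fy=5,interpolation=2)
cv2.imwrite('pics/x20.png',np.hstack([a,b[:,:350]]))
"
```

```text
t 19.2 tcp [ 0.6139 -0.068   0.0758] yaw 124.78 tilt [ 0.0003 -0.0001] F [0.74 0.66 0.16] T [0.016 0.031 0.068] gap 0.7458 q6 -0.898
t 19.3 tcp [ 0.6139 -0.068   0.0758] yaw 124.78 tilt [ 0.0004 -0.0001] F [-0.07  0.05 -0.63] T [ 0.003 -0.068  0.012] gap 0.7408 q6 -0.898
```

View pics/x20.png

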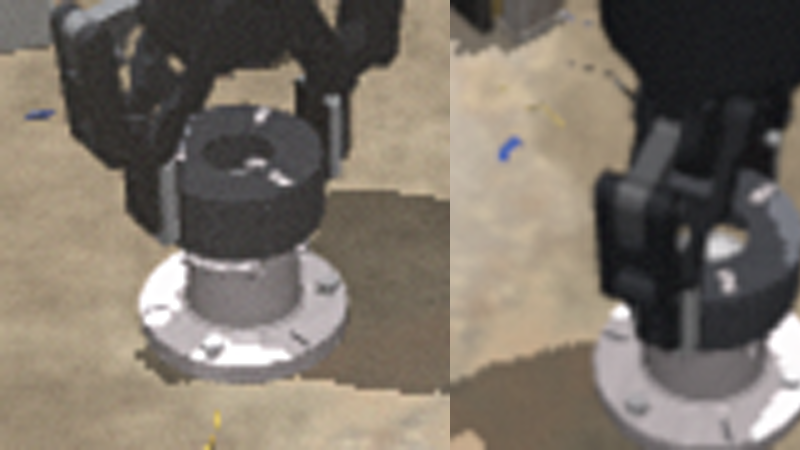

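>>> play_rows:
  steps:
    - [[-0.0001,0.0001,0.002,0,0,0],[0,0,0.002,0,0,0],[0,0,0.0015,0,0,0],[0,0,0.0015,0,0,0],[0,0,0.001,0,0,0],[0,0,0,0,0,0]]

```text
t: 20.05
tcp_pos: [0.6138, -0.068, 0.0675]
tool_rot: [0.463, 0.886, -0.0, -0.0]
force: [0.3, 0.4, -1.6]
finger_gap: 0.745
```

```bash
python3 -c "
from h import *
s=st()"
```

```text
t 20.05 tcp [ 0.6138 -0.068   0.0675] yaw 124.78 tilt [-0.0002  0.    ] F [ 0.34  0.43 -1.6 ] T [ 0.046 -0.001 -0.047] gap 0.7455 q6 -0.898
```

>>> play_rows:
  steps:
    - [[0,0,0.001,0,0,0],[0,0,0.001,0,0,0],[0,0,0.001,0,0,0],[0,0,0,0,0,0]]

```text
t: 20.55
tcp_pos: [0.6138, -0.068, 0.0645]
tool_rot: [0.463, 0.886, -0.0, -0.0]
force: [-1.0, 0.6, -0.3]
finger_gap: 0.745
```

>>> play_rows:
  steps:
    - [[0,0,0.001,0,0,0],[0,0,0.001,0,0,0],[0,0,0.001,0,0,0],[0,0,0,0,0,0]]

```text
t: 21.05
tcp_pos: [0.6138, -0.068, 0.0615]
tool_rot: [0.463, 0.886, -0.0, -0.0]
force: [0.3, 0.3, -1.0]
finger_gap: 0.749
```

```bash
python3 -c "
from h import *
s=st()"
```

```text
t 21.05 tcp [ 0.6138 -0.068   0.0615] yaw 124.78 tilt [-0.0003  0.0001] F [ 0.25  0.27 -0.99] T [ 0.01   0.027 -0.036] gap 0.7485 q6 -0.898
```

>>> play_rows:
  steps:
    - [[0,0,0.0005,0,0,0],[0,0,0.0005,0,0,0],[0,0,0,0,0,0]]

```text
t: 21.42
tcp_pos: [0.6139, -0.068, 0.0606]
tool_rot: [0.463, 0.886, -0.0, -0.0]
force: [0.1, 0.6, -2.0]
finger_gap: 0.744
```

>>> play_rows:
  steps:
    - [[0,0,0.0004,0,0,0],[0,0,0,0,0,0]]

```text
t: 21.68
tcp_pos: [0.6139, -0.068, 0.0602]
tool_rot: [0.463, 0.886, 0.0, 0.0]
force: [1.2, -0.4, -1.3]
finger_gap: 0.748
```

>>> play_rows:
  steps:
    - [[0,0,0.0003,0,0,0],[0,0,0,0,0,0]]

```text
t: 21.92
tcp_pos: [0.6139, -0.068, 0.0599]
tool_rot: [0.463, 0.886, -0.0, -0.0]
force: [0.4, 0.6, -1.2]
finger_gap: 0.75
```

>>> play_rows:
  steps:
    - [[0,0,0.0003,0,0,0],[0,0,0,0,0,0]]

```text
t: 22.18
tcp_pos: [0.6139, -0.068, 0.0596]
tool_rot: [0.463, 0.886, -0.0, -0.0]
force: [-0.3, 0.5, -0.5]
finger_gap: 0.744
```

>>> play_rows:
  steps:
    - [[0,0,0.0003,0,0,0],[0,0,0,0,0,0]]

```text
t: 22.42
tcp_pos: [0.6139, -0.068, 0.0595]
tool_rot: [0.463, 0.886, 0.0, 0.0]
force: [0.4, 0.1, -0.4]
finger_gap: 0.743
```

>>> play_rows:
  steps:
    - [[0,0,0.0003,0,0,0],[0,0,0,0,0,0]]

```text
t: 22.68
tcp_pos: [0.6139, -0.068, 0.0594]
tool_rot: [0.463, 0.886, 0.0, 0.0]
force: [-0.3, -0.3, 3.1]
finger_gap: 0.749
```

```bash
cat >> h.py <<'E'
def avg(n=6):
    F=[];T=[]
    for i in range(n):
        s=manip.sense();F.append(s['force']);T.append(s['ft_torque']);manip.snapshot('wrist')
    s=manip.sense();F.append(s['force']);T.append(s['ft_torque'])
    tau=s['tau'][5]
    m=R.from_quat(s['tool_rot']).as_matrix()
    print('t',round(s['t'],2),'F',np.mean(F,0).round(2),'T',np.mean(T,0).round(3),'sd',np.std(T,0).round(3)[2],'tau6',round(tau,3),'tcp',np.round(s['tcp_pos'],4),'yaw',round(float(np.degrees(np.arctan2(m[1,0],m[0,0]))),2),'gap',round(s['finger_gap'],3))
E
python3 -c "
from h import *
avg(4)"
```

```text
t 22.88 F [-1.27  0.04  3.64] T [ 0.053  0.152 -0.014] sd 0.017 tau6 -0.002 tcp [ 0.6139 -0.068   0.0593] yaw 124.78 gap 0.744
```

>>> play_rows:
  steps:
    - [[0,0,-0.0003,0,0,0],[0,0,0,0,0,0]]

```text
t: 23.12
tcp_pos: [0.6139, -0.068, 0.0594]
tool_rot: [0.463, 0.886, 0.0, 0.0]
force: [-1.7, 0.9, 3.7]
finger_gap: 0.743
```

```bash
python3 -c "
from h import *
avg(4)
p=snap('side','s21')
cv2.imwrite('pics/s21c.png',cv2.resize(p['img'][200:290,260:350,::-1],None,fx=6,fy=6,interpolation=2))"
```

```text
t 23.32 F [-1.17  0.27  3.52] T [0.078 0.164 0.005] sd 0.022 tau6 -0.001 tcp [ 0.6139 -0.068   0.0594] yaw 124.78 gap 0.745
```

View pics/s21c.png

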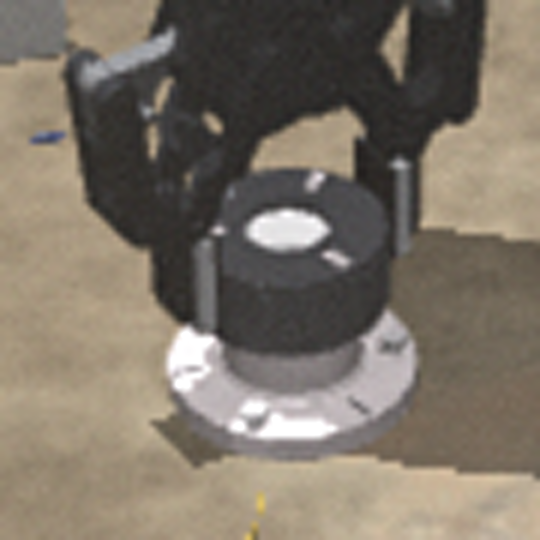

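>>> play_rows:
  steps:
    - [[0,0,-0.0003,0,0,0],[-5e-05,-3e-05,0,0,0,3],[-5e-05,-3e-05,0,0,0,3],[-5e-05,-3e-05,0,0,0,3],[0,0,0,0,0,0]]

```text
t: 24.0
tcp_pos: [0.6142, -0.0683, 0.0594]
tool_rot: [0.531, 0.847, 0.0, 0.0]
force: [-0.6, 0.1, 1.1]
finger_gap: 0.744
```

```bash
python3 -c "
from h import *
avg(4)"
```

```text
t 24.2 F [ 0.38 -0.28  0.25] T [-0.019 -0.051 -0.009] sd 0.045 tau6 -0.008 tcp [ 0.6141 -0.0683  0.0595] yaw 115.81 gap 0.741
```

>>> play_rows:
  steps:
    - [[-5e-05,-3e-05,0,0,0,3],[-5e-05,-3e-05,0,0,0,3],[0,0,0,0,0,0]]

```text
t: 24.58
tcp_pos: [0.6137, -0.0682, 0.0594]
tool_rot: [0.575, 0.818, -0.0, -0.0]
force: [-0.1, 0.3, 0.6]
finger_gap: 0.752
```

```bash
python3 -c "
from h import *
avg(4)"
```

```text
t 24.77 F [-0.15  0.5  -0.07] T [ 0.055 -0.021  0.018] sd 0.01 tau6 0.002 tcp [ 0.6137 -0.0682  0.0595] yaw 109.81 gap 0.75
```

>>> play_rows:
  steps:
    - [[-3e-05,-2e-05,0,0,0,2],[-3e-05,-2e-05,0,0,0,2],[0,0,0,0,0,0]]

```text
t: 25.15
tcp_pos: [0.6138, -0.0684, 0.0595]
tool_rot: [0.604, 0.797, -0.0, -0.0]
force: [-0.6, 0.1, -0.8]
finger_gap: 0.75
```

```bash
python3 -c "
from h import *
avg(4)"
```

```text
t 25.35 F [-0.19  0.15 -1.02] T [-0.02  -0.018 -0.013] sd 0.023 tau6 -0.0 tcp [ 0.6139 -0.0684  0.0596] yaw 105.78 gap 0.745
```

>>> play_rows:
  steps:
    - [[-3e-05,-2e-05,0,0,0,2],[0,0,0,0,0,0]]

```text
t: 25.6
tcp_pos: [0.6139, -0.0684, 0.0596]
tool_rot: [0.617, 0.787, -0.0, 0.0]
force: [0.6, 0.7, -0.4]
finger_gap: 0.744
```

```bash
python3 -c "
from h import *
avg(4)"
```

```text
t 25.8 F [ 0.47 -0.02 -1.11] T [-0.013 -0.002 -0.001] sd 0.032 tau6 0.0 tcp [ 0.6139 -0.0685  0.0596] yaw 103.78 gap 0.749
```

>>> play_rows:
  steps:
    - [[-3e-05,-2e-05,0,0,0,2],[0,0,0,0,0,0]]

```text
t: 26.05
tcp_pos: [0.6139, -0.0685, 0.0596]
tool_rot: [0.631, 0.776, -0.0, 0.0]
force: [-0.5, 0.9, -1.3]
finger_gap: 0.746
```

```bash
python3 -c "
from h import *
avg(4)"
```

```text
t 26.25 F [-0.45  0.03 -1.1 ] T [-0.001 -0.009 -0.01 ] sd 0.018 tau6 0.0 tcp [ 0.6138 -0.0684  0.0596] yaw 101.78 gap 0.743
```

>>> play_rows:
  steps:
    - [[-3e-05,-2e-05,0,0,0,2],[0,0,0,0,0,0]]

```text
t: 26.5
tcp_pos: [0.6138, -0.0685, 0.0596]
tool_rot: [0.644, 0.765, -0.0, -0.0]
force: [0.5, -0.3, -0.9]
finger_gap: 0.744
```

```bash
python3 -c "
from h import *
avg(4)"
```

```text
t 26.7 F [-0.06 -0.16 -1.09] T [-0.01  -0.009  0.006] sd 0.008 tau6 0.0 tcp [ 0.6138 -0.0685  0.0596] yaw 99.78 gap 0.745
```

>>> play_rows:
  steps:
    - [[-3e-05,-2e-05,0,0,0,2],[0,0,0,0,0,0]]

```text
t: 26.95
tcp_pos: [0.6138, -0.0685, 0.0596]
tool_rot: [0.658, 0.753, -0.0, 0.0]
force: [0.3, 0.6, -1.1]
finger_gap: 0.748
```

```bash
python3 -c "
from h import *
avg(3)"
```

```text
t 27.1 F [ 0.08  0.44 -0.97] T [-0.014 -0.02   0.007] sd 0.023 tau6 0.001 tcp [ 0.6138 -0.0685  0.0596] yaw 97.78 gap 0.749
```

>>> play_rows:
  steps:
    - [[-3e-05,-2e-05,0,0,0,2],[0,0,0,0,0,0]]

```text
t: 27.35
tcp_pos: [0.6138, -0.0685, 0.0596]
tool_rot: [0.671, 0.742, -0.0, -0.0]
force: [-0.7, -0.7, -1.7]
finger_gap: 0.745
```

```bash
python3 -c "
from h import *
avg(3)"
```

```text
t 27.5 F [-0.07  0.02 -1.67] T [ 0.007  0.037 -0.007] sd 0.024 tau6 -0.0 tcp [ 0.6137 -0.0686  0.0596] yaw 95.78 gap 0.745
```

>>> play_rows:
  steps:
    - [[-3e-05,-2e-05,0,0,0,2],[0,0,0,0,0,0]]

```text
t: 27.75
tcp_pos: [0.6137, -0.0685, 0.0595]
tool_rot: [0.684, 0.73, -0.0, -0.0]
force: [-0.2, 0.9, -1.5]
finger_gap: 0.751
```

```bash
python3 -c "
from h import *
avg(3)"
```

```text
t 27.9 F [ 0.03  0.19 -1.94] T [0.059 0.    0.013] sd 0.019 tau6 0.004 tcp [ 0.6137 -0.0685  0.0595] yaw 93.78 gap 0.744
```

>>> play_rows:
  steps:
    - [[0,0,0.00015,0,0,0],[-3e-05,-2e-05,0,0,0,2],[0,0,0,0,0,0]]

```text
t: 28.28
tcp_pos: [0.6138, -0.0684, 0.0595]
tool_rot: [0.696, 0.718, 0.0, -0.0]
force: [-0.0, 1.5, -1.8]
finger_gap: 0.744
```

```bash
python3 -c "
from h import *
avg(3)"
```

```text
t 28.43 F [-0.16  1.33 -2.02] T [ 0.238  0.001 -0.03 ] sd 0.021 tau6 -0.007 tcp [ 0.6137 -0.0684  0.0594] yaw 91.77 gap 0.75
```

>>> play_rows:
  steps:
    - [[-3e-05,-2e-05,5e-05,0,0,2],[0,0,0,0,0,0]]

```text
t: 28.68
tcp_pos: [0.6137, -0.0685, 0.0594]
tool_rot: [0.709, 0.705, 0.0, -0.0]
force: [0.1, 2.4, -2.4]
finger_gap: 0.745
```

```bash
python3 -c "
from h import *
avg(3)"
```

```text
t 28.82 F [ 0.51  2.26 -2.13] T [ 0.368 -0.01  -0.042] sd 0.018 tau6 -0.04 tcp [ 0.6137 -0.0684  0.0594] yaw 89.75 gap 0.744
```

>>> play_rows:
  steps:
    - [[0.0003,0,5e-05,0,0,0],[0,0,0,0,0,0]]

```text
t: 29.08
tcp_pos: [0.6137, -0.0684, 0.0594]
tool_rot: [0.709, 0.706, -0.0, 0.0]
force: [0.3, 1.9, -1.4]
finger_gap: 0.748
```

```bash
python3 -c "
from h import *
avg(3)"
```

```text
t 29.23 F [ 0.15  1.57 -1.81] T [ 0.252  0.023 -0.054] sd 0.019 tau6 -0.061 tcp [ 0.6137 -0.0684  0.0594] yaw 89.77 gap 0.751
```

>>> play_rows:
  steps:
    - [[0.0002,-2e-05,5e-05,0,0,1.5],[0,0,0,0,0,0]]

```text
t: 29.48
tcp_pos: [0.6137, -0.0683, 0.0593]
tool_rot: [0.718, 0.696, -0.0, 0.0]
force: [-0.3, 1.0, -2.4]
finger_gap: 0.748
```

```bash
python3 -c "
from h import *
avg(3);st()"
```

```text
t 29.62 F [ 0.43  0.27 -1.91] T [0.091 0.081 0.098] sd 0.038 tau6 0.084 tcp [ 0.6137 -0.0684  0.0593] yaw 88.28 gap 0.741
t 29.62 tcp [ 0.6137 -0.0684  0.0593] yaw 88.28 tilt [ 0.     -0.0003] F [ 1.24 -0.25 -1.51] T [0.07  0.05  0.042] gap 0.7413 q6 -0.261
```

>>> play_rows:
  steps:
    - [[0,0,4e-05,0,0,1],[0,0,0,0,0,0]]

```text
t: 29.88
tcp_pos: [0.6138, -0.0683, 0.0593]
tool_rot: [0.724, 0.69, -0.0, 0.0]
force: [-0.4, -0.2, -3.1]
finger_gap: 0.75
```

```bash
python3 -c "
from h import *
avg(4)"
```

```text
t 30.07 F [-0.02 -0.4  -2.43] T [-0.016  0.068  0.157] sd 0.011 tau6 0.165 tcp [ 0.6138 -0.0683  0.0593] yaw 87.28 gap 0.749
```

>>> play_rows:
  steps:
    - [[0,0,4e-05,0,0,1],[0,0,0,0,0,0]]

```text
t: 30.32
tcp_pos: [0.6138, -0.0682, 0.0593]
tool_rot: [0.73, 0.684, -0.0, 0.0]
force: [-0.6, -1.0, -2.5]
finger_gap: 0.746
```

```bash
python3 -c "
from h import *
avg(4)"
```

```text
t 30.52 F [-0.56 -0.66 -1.71] T [-0.082  0.049  0.21 ] sd 0.031 tau6 0.198 tcp [ 0.6138 -0.0682  0.0593] yaw 86.27 gap 0.745
```

>>> play_rows:
  steps:
    - [[0,0,3e-05,0,0,0.8],[0,0,0,0,0,0]]

```text
t: 30.78
tcp_pos: [0.6138, -0.0682, 0.0592]
tool_rot: [0.734, 0.679, -0.0, 0.0]
force: [-0.2, -0.3, -2.5]
finger_gap: 0.744
```

```bash
python3 -c "
from h import *
avg(4)"
```

```text
t 30.98 F [-0.22 -0.54 -1.71] T [-0.087  0.045  0.248] sd 0.023 tau6 0.256 tcp [ 0.6138 -0.0682  0.0592] yaw 85.48 gap 0.746
```

>>> play_rows:
  steps:
    - [[0,0,0,0,0,0],[0,0,0,0,0,0],[0,0,0,0,0,0],[0,0,0,0,0,0]]
  fingers: 1.0

```text
t: 31.48
tcp_pos: [0.6139, -0.0681, 0.0594]
tool_rot: [0.735, 0.679, 0.0, 0.0]
force: [0.7, -0.5, -0.5]
finger_gap: 1.0
```

```bash
python3 -c "
from h import *
st()
p=snap('wrist','w30')"
```

```text
t 31.48 tcp [ 0.6139 -0.0681  0.0594] yaw 85.46 tilt [0.0004 0.    ] F [ 0.69 -0.47 -0.47] T [ 0.    -0.014  0.01 ] gap 0.9997 q6 -0.212
```

View pics/w30.png

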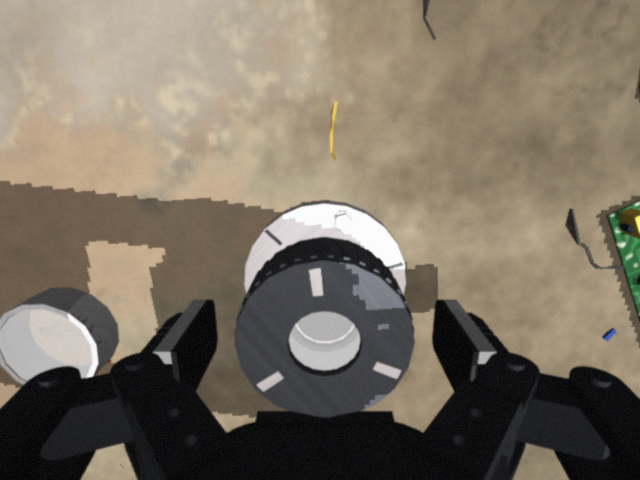

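>>> play_rows:
  steps:
    - [[0,0,-0.01,0,0,0],[0,0,-0.03,0,0,0],[0,0,-0.04,0,0,0],[-0.02,0,-0.03,0,0,0],[-0.03,0,0,0,0,0],[0,0,0,0,0,0],[0,0,0,0,0,0]]

```text
t: 32.4
tcp_pos: [0.6094, -0.1175, 0.1693]
tool_rot: [0.735, 0.679, 0.0, -0.0]
force: [-0.0, -0.3, -0.1]
finger_gap: 0.997
```

```bash
python3 -c "
from h import *
st();w=snap('wrist','w31');p=snap('side','s31');q=snap('scene','c31')
a=cv2.resize(p['img'][200:290,270:350,::-1],None,fx=5,fy=5,interpolation=2);b=cv2.resize(q['img'][215:305,300:380,::-1],None,fx=5,fy=5,interpolation=2)
cv2.imwrite('pics/x31.png',np.hstack([a,b]))
z=.0493+.014
for n,d in (('w',w),('s',p),('c',q)):
  r=radial(d,[.6128,-.068],.028,.036,z=z,rise=True)
  print(n,'ring',r,radial(d,[.6128,-.068],.010,.016,z=z),bars(d,r[0],z=z),'flange',radial(d,[.6128,-.0680],.036,.045,z=.010,rise=False)[:2])
"
```

```text
t 32.4 tcp [ 0.6094 -0.1175  0.1693] yaw 85.45 tilt [-0.0005  0.0007] F [-0.05 -0.34 -0.15] T [0.026 0.02  0.025] gap 0.9966 q6 -0.291
w ring (array([ 0.61253816, -0.06868442]), np.float64(63.69094091012302), 54, np.float64(0.11413779745350974)) (array([ 0.61267949, -0.0683911 ]), np.float64(27.665518369421413), 55, np.float64(0.1270071771765982)) [(83.5, 171.9, np.float64(27.6), 1239), (91.9, 93.3, np.float64(24.6), 141), (-28.1, -27.5, np.float64(24.7), 124), (-148.0, -147.4, np.float64(24.4), 122)] flange (array([ 0.6129506 , -0.06891522]), np.float64(80.37897472726524))
s ring (array([ 0.61147907, -0.06517376]), np.float64(68.13032952996492), 31, np.float64(0.7805502803652359)) (array([ 0.6122195 , -0.06775281]), np.float64(30.899675309533432), 18, np.float64(0.13194219087932138)) [] flange (array([ 0.61284453, -0.06721495]), np.float64(80.21031346840661))
c ring (array([ 0.61081126, -0.07207324]), np.float64(66.64013550482397), 19, np.float64(0.25812297286650565)) (array([ 0.61299736, -0.06915648]), np.float64(30.90782492207545), 19, np.float64(0.3324832171906177)) [(-15.7, -26.8, np.float64(26.0), 15), (-153.8, -151.9, np.float64(20.3), 14)] flange (array([ 0.61386734, -0.06752007]), np.float64(80.41596136517921))
```

View pics/x31.png

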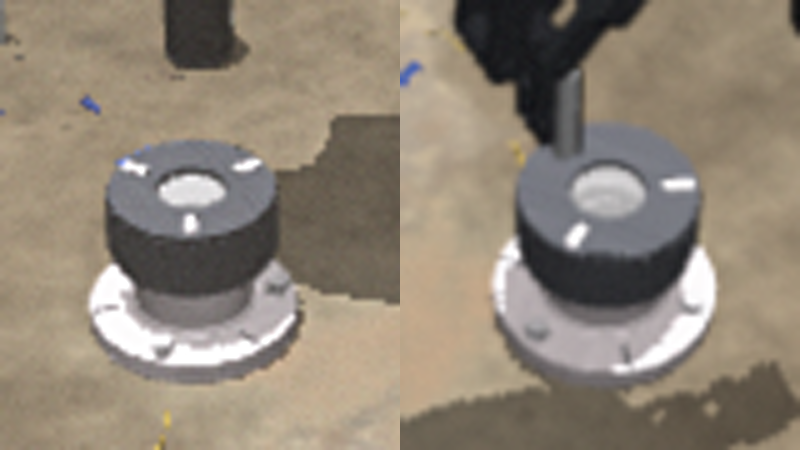

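View pics/w31.png

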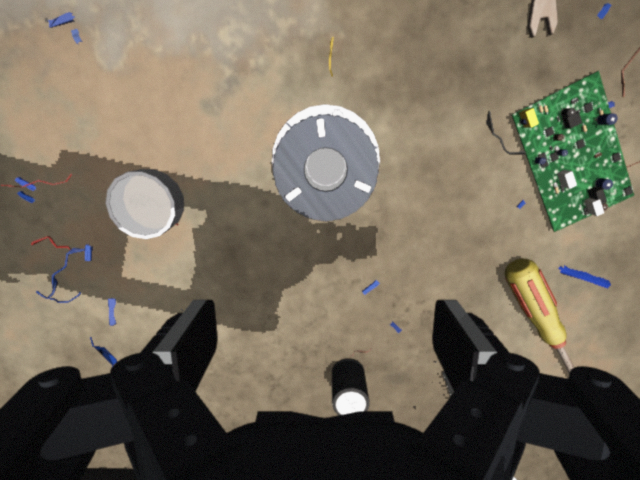

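```bash
python3 -c "
from h import *
print(manip.sign_off())"
```

```text
the job is handed in; nothing more can be done
None
```

I seated the smallest of the three glass discs in the port's recess and let go. I then lowered the ring with its lugs through the thread gaps and turned it clockwise about 39°. I let go of it, backed off and handed the job in at about 32 s of the 72 s allowed.

**Tightness:** the torque rose steadily after the first bite and ended at about 0.25 N m, inside the 0.2–0.3 N m aim. I put the clamping at roughly 8–12 N from torque and angle past the bite. The clamping force itself was not measured.

**Position after release:** the wrist camera shows the ring within about 0.5 mm of the port's axis. It looks level and down on the glass, at about 1.3 mm above the rim by the arm's height at contact. It stayed at the tightened angle to within about 0.6°. The gripper was clear, with forces near zero.

**Checks that disagreed:**
- Side and scene camera fits of the ring's dark outer edge were up to 5 mm off, but the edge is hard to pick out there. The hole fits from those cameras came within about 2 mm of the flange centre.
- The glass fits in the recess differed between cameras by up to about 1.5 mm.
- The glass looked slightly tilted in one side view. A closer crop showed it level, and the ring came down to the expected height, which agrees.

I did not touch the bystanders, but I did not measure their positions at the end.

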